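Pry the snap-fit terminal cover off a gauge amplifier

TASK

Get the wiring terminals of the gauge amplifier open: draw the red-handled opening blade out of the tool stand, lay it down flat on the open bench and let go, then take it again across the handle and pry the pale snap-fit cover up with it at the notch under the orange mark. Lay the blade flat on the bench again, take the sprung cover off and set it right way up in the blue tray without dropping it; leave all the other things where they are.

Things in the scene. Friction and masses are not known exactly. Their poses are not given: they have to be found in the camera images.
- amplifier: Grey bench gauge amplifier, 130 mm deep (its x) x 150 wide x 88 high, fixed to the bench; origin at the middle of its underside, z up, +x from its front (display side, facing the robot more or less) to its back. Its flat top deck is 88 mm above the origin; the front face lies at x = -65 mm. The terminal compartment is under the cover.
- seat_notch (a point): Point on the amplifier (fixed, on its front top edge at x = -65, y = 0, z = 88 mm) where the notch of the seated cover is; this edge of the 2.5 mm front wall is what the blade is levered over.
- cover: Pale snap-fit cover, a hollow cap 92 mm long (x) x 56 wide (y) x 16 high with upright sides, 60 g, standing on the amplifier's deck with 47 mm of bare deck on either side. Origin at the middle of its lower rim, z up, axes along the amplifier's; seated it is at x = -19, y = 0, z = 88 mm of the amplifier. Orange mark on top of its front (-x) end, over the notch.
- cover_notch (a point): Bottom middle of the notch in the cover's front lower rim (cover x = -46, y = 0, z = 0 mm): an opening 22 mm wide, 8 high above the deck, its roof sloping down within 11 mm to 5 mm above the deck, level after that. Seated it coincides with seat_notch and points straight at the -x side; it rises as the cover comes free.
- pry_lug (a point): Middle of the level underside of the pry lug inside the notch (cover x = -25, y = 0, z = +5 mm), the part to lever against; it ends 31 mm behind the notch mouth, free space beyond. About 15 to 20 N up here frees the two sprung catches (snap legs 13 mm behind the front reach 10.5 mm below the rim); then the front stays up about 8 mm, resting on the catches.
- cover_tongues (a point): Tip of the two tongues at the cover's back (cover x = 45, y = 0, z = -5 mm; they reach 7 mm below the rim), hooked 4 mm under a lip of the deck. The cover tips up about them. To take the freed cover off, draw it 6 to 10 mm towards its front (-x) while lifting it some 3 mm, then straight up.
- blade: Opening blade, 185 mm, 130 g: red and black handle 100 x 30 (y) x 22 (z) mm, round steel shank 8 x 40 mm, flat steel blade 45 long x 14 wide (y) x 2.4 thick (z). Origin at the handle's middle on the long axis, +x to the tip. It starts upright in the stand, tip down, origin 138 mm above the bench, 85 mm of it in the slot. Flat on its broad side its origin is 11 mm high.
- blade_tip (a point): Middle of the blade's end edge, 135 mm from the handle's middle along the blade's x. The weight centre is about 20 mm ahead of the handle's middle. With 34 mm of it in the notch, bottom on the deck's edge, tipping the handle down by about 12 to 18 degrees springs the cover.
- stand: Dark grey tool block 110 (x) x 64 (y) x 88 mm high, fixed, origin at the middle of its underside. The opening blade's slot is at x = -25 mm, y = 0, the width of its handle along the stand's y; two short tools (yellow, blue, at x = +36 mm) stick up 42 mm above the block.
- tray: Blue open tray 200 (x) x 150 (y) x 40 mm high, walls and floor 5 mm, fixed, origin at the middle of its underside. Two bearings lie in its +x end; the -x two thirds are free.
- bearing_a: Ball bearing, 54 mm across, 20 high, in the tray; leave it there.
- bearing_b: Ball bearing, 54 mm across, 20 high, in the tray; leave it there.
- spray_bottle: Clear spray bottle with white head, 72 mm across, 207 high, beside the amplifier; bystander.
- bore_gauge: Dial bore gauge lying flat, black dial head 56 mm across and bright shaft, 190 mm long, beside the amplifier; bystander.
- wrench: Steel wrench, 170 mm long, lying near the robot; bystander.
- tin: Flat round black tin, 68 mm across, 20 high, beside the amplifier; bystander.
- carton: Blue carton 85 x 60 x 45 mm near the robot; bystander.
Not all that is in view belongs to the job. What is shaped like the stand but brown or purple is not meant.

How it is judged:
By the outcome, as a careful person would: the job done as asked, in the order asked, and still so for the second after the job is handed in, with the robot touching nothing.
It also fails if it takes over 72 s, if anything falls off the work surface, if the arm or the gripper's body presses on something with over 40 N, if the wrist force passes 120 N, or if a joint passes its speed limit or range.

ROBOT

A 6-joint arm with a two-finger parallel gripper is mounted at the origin on the work surface. World frame = base frame: x ahead of the robot, y to its left, z up, the work surface at z = 0. Lengths are in m, angles in degrees, forces in N, time in s.
With the tool pointing down it reaches from about 0.3 to 0.775 m from the base axis. Payload 14.6 kg.
Tool frame: the origin (TCP) lies at the very end of the fingers, on their centre line; the grasp point (between the pads) lies 19 mm behind it (robot.pinch_z is the z of the grasp point in the tool frame, in m); z points along the fingers, x is the direction in which the jaws open and shut, and the axes are right-handed (so a half turn about z gives the same grasp; the last joint's range is limited). The gripper opens to 85 mm and grips with 20 to 120 N. Pads are 22 mm wide; open, the fingers measure 114 mm over their backs; the gripper's body (76 mm by 85 mm) begins 54 mm behind the grasp point. The pads swing forward as they close: fully open they stand 13 mm farther back than shut.
Start: joints at [-67.586, 17.183, 87.147, -0, 75.671, -3.816], TCP at [0.243, -0.493, 0.231] pointing down, gripper open.
Joint ranges: [-173.82, 173.82], [-45.26, 126.66], [13.44, 144.39], [-59.66, 239.66], [0, 175.72], [-146.38, 146.38]. Speed limits (degrees/s): [127.2, 127.2, 147.25, 180, 180, 180].

INTERFACE

Orientations are given as [roll, pitch, yaw] about the fixed x, y, z axes, in that order (R = Rz(yaw) Ry(pitch) Rx(roll)).
In Python, from bench import robot gives the robot as it stands.
- The arm moves only by the tool play_rows, never from a script. Its argument "moves" is a list of rows, each an object with "linear": the shift along the world's x, y, z in cm, a list of three; "angular": the turn, a rotation vector about the world's x, y, z in degrees, a list of three; "gripper": the closure, from -1 (fully open) to 1 (shut), so that 0 is half open. In form: [{"linear": [x, y, z], "angular": [rx, ry, rz], "gripper": gripper}, ...]. A call has 1 to 20 rows; each row is the pose to reach, as a shift and turn from the pose commanded when the call began; what a row does not reach only later rows make up. A row lasts 1/10 s, in which the tool goes at most 50 mm and 8.59 degrees, less where a joint would pass 70% of its speed; a pose out of reach is approached as far as the arm can. A call with a gripper value outside its range is refused whole. The fingers move at their own pace and stop on an object; "squeeze" is the grip in N (left out, the last holds). Time passes only in rows, so rows that repeat a pose let the fingers close. It gives the time, the measured TCP pose, the force and the opening at its end, in the units of the state.
- robot.state(): the state, without advancing time (a new reading comes with each control period).
- robot.get_image(name): name is "side" or "top"; returns the picture (480x640x3 uint8, red, green, blue); there is no depth.
- robot.calibration(name): a dict with "camera_matrix" (3x3 intrinsics, pixels), "R" (3x3) and "t" (3): a world point X has camera coordinates R X + t. Camera axes: x right, y down, z forward; pixel columns grow to the right and rows downward; lengths in m; the calibration is good to about 2 mm. A picture is of the moment at which its call begins. calibration takes no time and is no camera call.
- robot.close_job(): hands the job in, once; it reports no verdict.
The state is a dict: "t": time; "qpos": joint angles; "qd": joint speeds; "joint_efforts": joint torques, N m; "eef_pos": TCP position; "tcp_rot": TCP orientation; "contact_force": force on the tool from outside, world axes, zero at the start; "torque": the same for the moment, N m; "grip_width": opening from 0.0 (shut) to 1.0 (fully open).
Only numpy, scipy, OpenCV 4.12 (cv2) and the standard library are available. Lean on these libraries where they do the work, as an engineer would, in place of code of your own. Each camera call takes 0.05 s, during which the arm holds its last target. There are 200 camera calls.

## Working session

There is one attempt and no reset: what is moved stays moved. The work goes in short steps, Python scripts to look and compute and a tool call to move; the robot and the scene stay as the last step left them, time stands still between calls to the robot, and variables do not carry over. Pictures are saved under pics/ and viewed, about 8 in all and at most 12, crops included, and the job is handed in when it is done.

Besides the shell and the picture viewer there is one more tool, called after "Request:" in YAML: its name, and indented under it one key for each argument. play_rows: Moves the arm, as the interface text tells. Its arguments: {"type":"object","properties":{"moves":{"type":"array"},"squeeze":{"type":"number"}},"required":["moves"]}

```bash
mkdir -p pics; ls
cat > h.py <<'E'
import numpy as np, cv2
from bench import robot
from scipy.spatial.transform import Rotation as Ro
C={n:{k:np.array(v) for k,v in robot.calibration(n).items()} for n in("side","top")}
def grab(n,f):
    im=robot.get_image(n); cv2.imwrite(f"pics/{f}.png",cv2.cvtColor(im,cv2.COLOR_RGB2BGR)); return im
def ray(n,uv):
    c=C[n]; d=c["R"].T@np.linalg.inv(c["camera_matrix"])@np.array([uv[0],uv[1],1.]); return -c["R"].T@c["t"],d
def onz(n,uv,z):
    o,d=ray(n,uv); return o+d*(z-o[2])/d[2]
def proj(n,X):
    c=C[n]; p=c["camera_matrix"]@(c["R"]@np.array(X)+c["t"]); return p[:2]/p[2]
def tri(uvt,uvs):
    A=[];b=[]
    for n,uv in(("top",uvt),("side",uvs)):
        o,d=ray(n,uv); d=d/np.linalg.norm(d); P=np.eye(3)-np.outer(d,d); A.append(P);b.append(P@o)
    return np.linalg.lstsq(np.vstack(A),np.hstack(b),rcond=None)[0]
E
python3 - <<'E'
from h import *
grab("top","t0");grab("side","s0")
for n in C: print(n,(-C[n]["R"].T@C[n]["t"]).round(3),C[n]["R"].round(3).tolist(),C[n]["camera_matrix"][0,0])
print(robot.state(),robot.pinch_z)
E
```

```text
pics
side [0.003 0.997 1.231] [[-0.879, -0.476, -0.008], [-0.339, 0.637, -0.693], [0.335, -0.607, -0.721]] 618.2129843752709
top [0.471 0.048 1.12 ] [[-0.025, -1.0, 0.001], [-0.998, 0.024, -0.064], [0.064, -0.002, -0.998]] 477.6661461208503
{'t': 0.1, 'qpos': array([-6.75880328e+01,  1.72131081e+01,  8.71764796e+01, -2.83276345e-05,
        7.56718517e+01, -3.81616937e+00]), 'qd': array([-0.00827054, -0.09318477, -0.13933096, -0.0796088 ,  0.00261829,
        0.022534  ]), 'joint_efforts': array([ 2.16140838e-04, -5.44376850e+01, -3.62371480e+01, -7.75023796e-05,
        3.04362009e-03, -1.25640699e-05]), 'eef_pos': array([ 0.24298374, -0.49317713,  0.23077366]), 'tcp_rot': array([-1.79995938e+02,  6.13050167e-02, -6.37718543e+01]), 'contact_force': array([ 0.66649714, -0.13476658,  0.2072779 ]), 'torque': array([ 0.02162979, -0.0013878 , -0.04700569]), 'grip_width': 0.9991931779299235} -0.0187
```

View pics/t0.png

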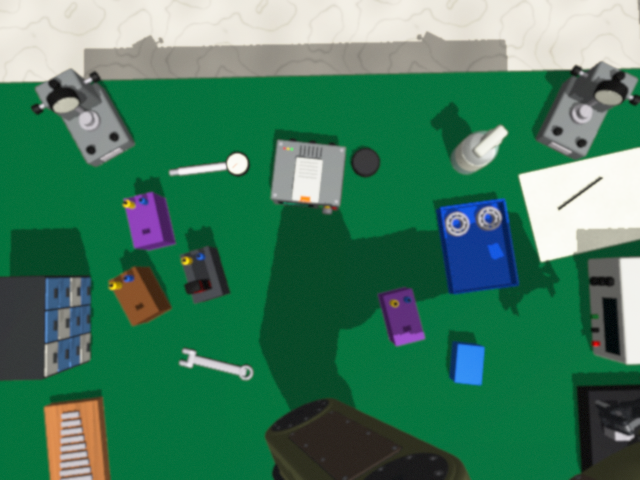

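View pics/s0.png

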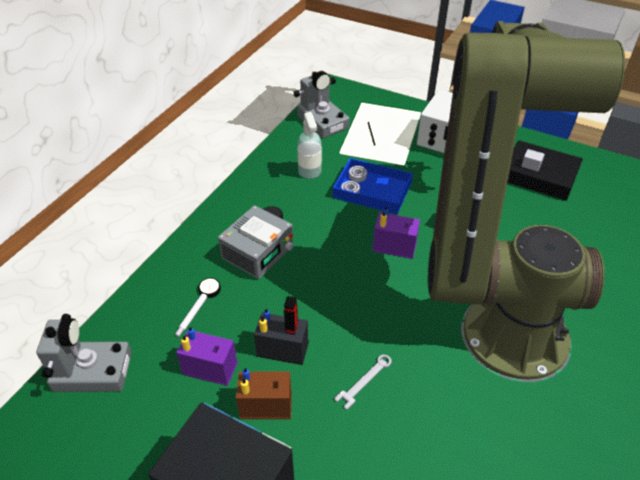

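The top view shows these stand-like blocks:
- dark grey block at (204,274), with the red/black handle at (200,286)
- purple block at (149,220)
- brown block at (140,295)
- purple block at (402,316)

Only the dark grey one has the red handle, which the side view confirms at (290,315). The amplifier is at (308,172), with its orange mark at (305,199). The tray is at (477,246). I'll check the choice in a close crop and measure.

Run:
```python
from h import *
t=cv2.imread("pics/t0.png");s=cv2.imread("pics/s0.png")
a=cv2.resize(t[235:310,165:240],(400,400),interpolation=cv2.INTER_CUBIC)
b=cv2.resize(t[130:220,262:352],(400,400),interpolation=cv2.INTER_CUBIC)
c=cv2.resize(s[285:370,245:330],(400,200+200),interpolation=cv2.INTER_CUBIC)[:200+0]
c=cv2.resize(s[290:370,240:320],(300,200));c=cv2.resize(s[290:370,240:340],(250,200));
d=cv2.resize(s[200:280,210:310],(250,200))
cv2.imwrite("pics/c0.png",np.vstack([np.hstack([a,b]),cv2.copyMakeBorder(np.hstack([c,d]),0,0,0,300,cv2.BORDER_CONSTANT)]))
def cc(im,m,nm,minA=6):
    n,l,st,ce=cv2.connectedComponentsWithStats(m.astype(np.uint8))
    for i in range(1,n):
        if st[i,4]>=minA:
            r=cv2.minAreaRect(np.argwhere(l==i)[:,::-1].astype(np.float32))
            print(nm,st[i],ce[i].round(1),np.round(r[0],1),np.round(r[1],1),round(r[2],1))
for n,im in(("top",t),("side",s)):
    h=cv2.cvtColor(im,cv2.COLOR_BGR2HSV);H,S,V=cv2.split(h)
    cc(im,((H<4)|(H>176))&(S>150)&(V>70),n+" red")
    cc(im,(H>6)&(H<17)&(S>150)&(V>150),n+" orange")
    cc(im,(H>110)&(H<126)&(S>150)&(V>60),n+" blue",200)
    cc(im,(S<60)&(V>205),n+" pale",200)
    cc(im,(S<60)&(V>95)&(V<185),n+" grey",600)
```

```text
top red [332 207   4   2   7] [333.7 207.4] [333.5 207.5] [1. 3.] 90.0
top red [197 290   7   2  10] [200.  290.5] [200.  290.5] [1. 6.] 90.0
top red [593 341   7   5  34] [595.9 343.1] [596. 343.] [4. 6.] 90.0
top orange [301 197   8   5  35] [304.6 198.8] [304.5 199. ] [4. 7.] 90.0
top orange [  45  401   60   79 2168] [ 76.1 435.2] [ 74.4 441.8] [79.1 53.5] 85.1
top blue [ 440  202   69   90 1661] [470.4 248.4] [476.6 246. ] [83.8 65.4] 81.0
top pale [    0     0   640    82 33559] [315.6  27.7] [319.5  40.5] [639.  81.] 0.0
top pale [476 127  31  33 476] [490.7 144. ] [493.5 143.9] [17.7 35.9] 48.0
top pale [ 519  148  121  113 8797] [581.8 199.9] [588.6 204.2] [ 89.8 123.4] 77.0
top pale [227 154  20  19 296] [236.8 163.2] [236.5 163. ] [18. 19.] 90.0
top pale [ 292  158   30   44 1044] [307.1 178.6] [307.  179.7] [26.1 42.4] 6.3
top pale [171 164  55  10 253] [200.8 168.8] [198.1 169.1] [ 5.2 54.4] 83.1
top pale [ 621  258   19  106 1699] [631.3 307.2] [630.  310.5] [105.  18.] 90.0
top pale [185 351  60  24 300] [212.8 364.3] [214.5 367. ] [59.8 14.8] 19.1
top grey [   29    3
[... 2193 characters left out ...]
94  29  41 239] [191.7 312.8] [191. 314.] [ 5.5 47.7] 35.0
side pale [336 360  50  48 394] [360.7 383.4] [362.  381.5] [14.8 60.1] 45.0
side grey [324   0 117  27 637] [383.7   8.5] [382.  13.] [ 26. 116.] 90.0
side grey [ 496    0  144   53 3917] [586.5  20.2] [567.6  16.4] [147.   42.5] 12.3
side grey [ 228   71   88   64 1920] [270.  107.9] [276.2 101.6] [36.7 98.5] 47.4
side grey [ 298   88   51   90 1476] [318.5 131.7] [317.2 132.7] [45.3 87.5] 31.7
side grey [417 114  33  39 673] [431.4 132.7] [432.2 130.5] [29.1 38.5] 10.1
side grey [ 218  206   74   72 1556] [253.4 234.8] [259.8 235.7] [58.1 60.3] 44.3
side grey [  23  313  108   77 2796] [ 85.5 359.5] [ 77.4 350.2] [105.3  73.1] 2.9
```

View pics/c0.png

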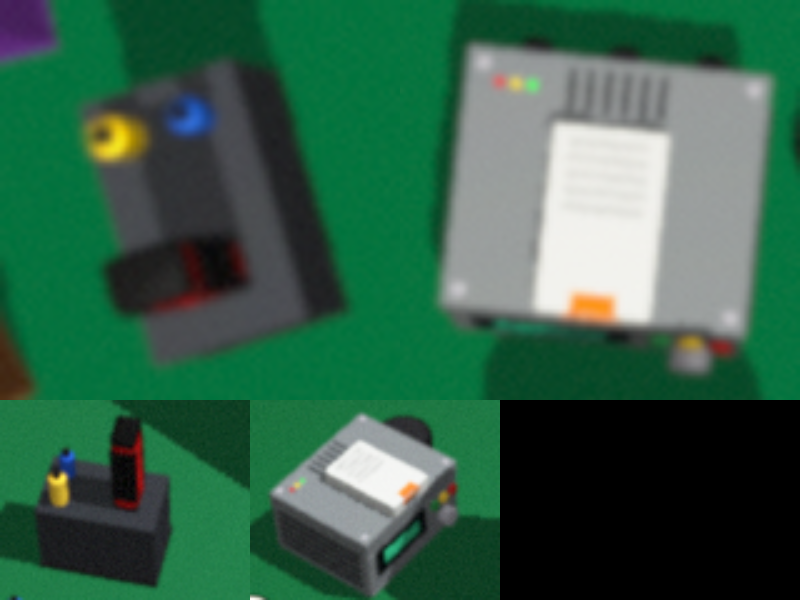

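The crop confirms it. The dark stand holds the red/black handle on its near side, with the short yellow and blue tools on the far side. The cover has its orange mark on its near (front) end.

Run:
```python
from h import *
def rect(name,P,z,L,W):
    Q=np.array([onz("top",p,z)[:2] for p in P]); c=Q.mean(0)
    # order: back-left, back-right, front-right, front-left
    ax=(Q[0]+Q[1]-Q[2]-Q[3])/2; ay=(Q[0]+Q[3]-Q[1]-Q[2])/2
    print(name,c.round(4),"yaw x",np.degrees(np.arctan2(ax[1],ax[0])).round(1),"yaw y",(np.degrees(np.arctan2(ay[1],ay[0]))-90).round(1),np.linalg.norm(ax).round(3),L,np.linalg.norm(ay).round(3),W); return c,ax/np.linalg.norm(ax)
A=np.array
st=A([(85,105),(232,62),(305,318),(158,362)])/(16/3)+A([165,235])
am=A([(70,43),(370,75),(345,335),(43,305)])/(40/9)+A([262,130])
co=A([(152,119),(272,130),(252,322),(133,312)])/(40/9)+A([262,130])
rect("stand",st,.088,.11,.064); rect("amp",am,.088,.13,.15); rect("cover",co,.104,.092,.056)
print("orange",onz("top",(304.6,198.8),.104), tri((304.6,198.8),(272.9,235.3)))
t=cv2.imread("pics/t0.png");H,S,V=cv2.split(cv2.cvtColor(t,cv2.COLOR_BGR2HSV))
m=((H>105)&(H<128)&(S>120)).astype(np.uint8); m[:, :425]=0;m[:,530:]=0;m[310:]=0;m[:190]=0
c=max(cv2.findContours(m,0,2)[0],key=cv2.contourArea); q=cv2.approxPolyDP(cv2.convexHull(c),5,True)[:,0]; print(q.tolist())
# blade handle top: crop a parallelogram top centre; side top
s=cv2.imread("pics/s0.png")
for n,im in(("top",t),("side",s)):
    print(n,[proj(n,x).round(1).tolist() for x in onz("top",(0,0),0)[None]*0+A([[0.5,0.2,.188]])])
```

```text
stand [0.4741 0.2985] yaw x 15.3 yaw y 15.1 0.108 0.11 0.062 0.064
amp [0.691  0.0627] yaw x -7.0 yaw y -7.3 0.13 0.13 0.149 0.15
cover [0.6722 0.0651] yaw x -7.1 yaw y -6.5 0.095 0.092 0.058 0.056
orange [0.63079097 0.07234545 0.104     ] [0.62989649 0.07207667 0.10696601]
[[503, 199], [517, 284], [451, 292], [437, 210]]
top [[239.5, 260.2]]
side [[290.8, 264.7]]
```

Request:
play_rows:
  moves:
    - {"linear":[6,10,5],"angular":[0,0,0],"gripper":-1}
    - {"linear":[6,10,5],"angular":[0,0,0],"gripper":-1}
    - {"linear":[6,10,5],"angular":[0,0,0],"gripper":-1}
    - {"linear":[14,25,8],"angular":[0,0,-3],"gripper":-1}
    - {"linear":[14,25,8],"angular":[0,0,-3],"gripper":-1}
    - {"linear":[14,25,8],"angular":[0,0,-3],"gripper":-1}
    - {"linear":[14,25,8],"angular":[0,0,-3],"gripper":-1}
    - {"linear":[17.7,45,10],"angular":[0,0,-6],"gripper":-1}
    - {"linear":[17.7,45,10],"angular":[0,0,-6],"gripper":-1}
    - {"linear":[17.7,45,10],"angular":[0,0,-6],"gripper":-1}
    - {"linear":[17.7,45,10],"angular":[0,0,-6],"gripper":-1}
    - {"linear":[17.7,45,10],"angular":[0,0,-6],"gripper":-1}
    - {"linear":[7.7,69.3,12],"angular":[0,0,-11.2],"gripper":-1}
    - {"linear":[7.7,69.3,12],"angular":[0,0,-11.2],"gripper":-1}
    - {"linear":[7.7,69.3,12],"angular":[0,0,-11.2],"gripper":-1}
    - {"linear":[7.7,69.3,12],"angular":[0,0,-11.2],"gripper":-1}
    - {"linear":[7.7,69.3,12],"angular":[0,0,-11.2],"gripper":-1}
    - {"linear":[7.7,69.3,12],"angular":[0,0,-11.2],"gripper":-1}
    - {"linear":[7.7,69.3,12],"angular":[0,0,-11.2],"gripper":-1}
    - {"linear":[7.7,69.3,12],"angular":[0,0,-11.2],"gripper":-1}

```text
t: 2.1
eef_pos: [0.3203, 0.1991, 0.351]
tcp_rot: [180.0, -0.0, -75.0]
contact_force: [-0.2, 0.1, -0.5]
grip_width: 0.995
```

```bash
cat > log.py <<'E'
from h import *
s=robot.state(); open("log.txt","a").write(repr([s["qpos"].tolist(),s["eef_pos"].tolist(),s["tcp_rot"].tolist()])+"\n")
print(s["t"],s["qpos"].round(1),s["eef_pos"].round(4),s["tcp_rot"].round(2),s["contact_force"].round(1),s["torque"].round(2),round(s["grip_width"],3))
E
python3 log.py
```

```text
2.1 [ 26.3  -9.7 100.1  -0.   89.7 101.3] [0.3203 0.1991 0.351 ] [ 1.7997e+02 -2.0000e-02 -7.4960e+01] [-0.2  0.1 -0.5] [ 0.03 -0.03  0.  ] 0.995
```

Request:
play_rows:
  moves:
    - {"linear":[0,0,0],"angular":[11.8,-43.4,0],"gripper":-1}
    - {"linear":[0,0,0],"angular":[11.8,-43.4,0],"gripper":-1}
    - {"linear":[0,0,0],"angular":[11.8,-43.4,0],"gripper":-1}
    - {"linear":[0,0,0],"angular":[11.8,-43.4,0],"gripper":-1}
    - {"linear":[0,0,0],"angular":[11.8,-43.4,0],"gripper":-1}
    - {"linear":[0,0,0],"angular":[11.8,-43.4,0],"gripper":-1}
    - {"linear":[0,0,0],"angular":[11.8,-43.4,0],"gripper":-1}
    - {"linear":[0,0,0],"angular":[11.8,-43.4,0],"gripper":-1}

```text
t: 2.9
eef_pos: [0.3206, 0.1989, 0.3515]
tcp_rot: [-135.1, 0.1, -75.0]
contact_force: [0.1, -0.4, -0.6]
grip_width: 0.998
```

```bash
python3 log.py
```

```text
2.9 [ 35.4 -33.2 124.5 -19.5  47.2 118.3] [0.3206 0.1989 0.3515] [-1.3508e+02  1.0000e-01 -7.5020e+01] [ 0.1 -0.4 -0.6] [-0.08  0.31  0.01] 0.998
```

Request:
play_rows:
  moves:
    - {"linear":[2,3.5,-1],"angular":[1.9,-7.2,0],"gripper":-1}
    - {"linear":[4,7,-3],"angular":[3.9,-14.5,0],"gripper":-1}
    - {"linear":[4,7,-3],"angular":[3.9,-14.5,0],"gripper":-1}
    - {"linear":[4,7,-3],"angular":[3.9,-14.5,0],"gripper":-1}
    - {"linear":[4,7,-3],"angular":[3.9,-14.5,0],"gripper":-1}

```text
t: 3.4
eef_pos: [0.3683, 0.2496, 0.3357]
tcp_rot: [-121.4, 0.4, -73.7]
contact_force: [-0.7, -0.7, 0.9]
grip_width: 0.997
```

```bash
python3 log.py
cat > kin.py <<'E'
from h import *
from scipy.optimize import least_squares
D=[eval(l) for l in open("log.txt")]
D.insert(0,[[-67.588,17.2131,87.1765,0,75.6719,-3.8162],[.24298,-.49318,.23077],[-179.996,.0613,-63.7719]])
def E(a,t): return Ro.from_euler(a,t,degrees=True)
def fk(q,p,s4=1):
    a1,y0,d1,L2,a3,L3,d6,y5=p
    R1=E('z',q[0]);R2=R1*E('y',q[1]);R3=R2*E('y',q[2]);R4=R3*E('z',s4*q[3]);R5=R4*E('y',q[4]);R6=R5*E('z',q[5]+180)
    x=R1.apply([a1,y0,d1])+R2.apply([0,0,L2])+R3.apply([a3,0,L3])+R5.apply([0,y5,d6])
    return x,R6
def res(p): return np.concatenate([fk(np.array(d[0]),p)[0]-d[1] for d in D])
f=least_squares(lambda p:np.concatenate([res(p),1e-4*(p-[0,.03,.3,.4,0,.35,.3,0])]),[0,.03,.3,.4,0,.35,.3,0]); P=f.x
def rot(d): return Ro.from_euler('xyz',d,degrees=True)
lo=np.array([-173.8,-45.26,13.44,-59.66,0,-146.38]);hi=np.array([173.8,126.66,144.39,239.66,175.72,146.38])
def ik(x,R,q0):
    def r(q):
        X,Q=fk(q,P); return np.concatenate([(X-x)*10,(Q*R.inv()).as_rotvec()])
    s=least_squares(r,np.clip(q0,lo+.1,hi-.1),bounds=(lo,hi)); return s.x,np.abs(s.fun).max()
if __name__=="__main__":
    print(P.round(4),np.abs(res(P)).max())
    for d in D: print(np.degrees((fk(np.array(d[0]),P)[1]*rot(d[2]).inv()).magnitude()).round(2))
    h=np.radians(15.2); q=np.array(D[-1][0])
    k=np.array([np.sin(h),-np.cos(h),0])
    for back in(0,.08):
      for a in(50,60,70,80,90):
        R=Ro.from_rotvec(np.radians(a)*k)*rot([180,0,-74.8])
        z=R.apply([0,0,1]); x=np.array([.450,.292,.155])+z*.009-back*z
        for q0 in (q,[50,0,110,150,30,0],[50,0,110,150,30,-100],[30,-20,120,-50,30,120]):
            s,e=ik(x,R,q0)
            if e<1e-3: print(back,a,s.round(1))
E
python3 kin.py
```

```text
3.4 [ 40.2 -24.3 127.8 -46.5  28.1 146.3] [0.3683 0.2496 0.3357] [-121.45    0.39  -73.68] [-0.7 -0.7  0.9] [-0.08  0.39 -0.02] 0.997
[-0.      0.0366  0.2212  0.4242  0.0409  0.4475  0.2448 -0.    ] 2.6507245408091684e-06
0.0
0.0
0.0
0.0
0 60 [  37.3   11.2  127.7  229.6   25.3 -125.3]
0 60 [  37.3   11.2  127.7  229.6   25.3 -125.3]
0 70 [  38.4   15.6  130.4  215.2   40.  -110. ]
0 70 [  38.4   15.6  130.4  215.2   40.  -110. ]
0 70 [  38.4   15.6  130.4  215.2   40.  -110. ]
0 80 [  39.1   21.9  131.6  208.8   56.2 -102.6]
0 80 [  39.1   21.9  131.6  208.8   56.2 -102.6]
0 80 [  39.1   21.9  131.6  208.8   56.2 -102.6]
0 80 [  39.1   21.9  131.6  208.8   56.2 -102.6]
0 90 [ 39.4  29.4 131.2 205.5  72.4 -98.2]
0 90 [ 39.4  29.4 131.2 205.5  72.4 -98.2]
0 90 [ 39.4  29.4 131.2 205.5  72.4 -98.2]
0 90 [ 39.4  29.4 131.2 205.5  72.4 -98.2]
0.08 70 [  44.8    4.   138.9  226.3   40.  -117.7]
0.08 70 [  44.8    4.   138.9  226.3   40.  -117.7]
0.08 80 [  46.4   14.1  140.8  216.5   59.1 -104.8]
0.08 80 [  46.4   14.1  140.8  216.5   59.1 -104.8]
0.08 90 [ 47.   26.7 140.2 212.4  78.9 -97. ]
0.08 90 [ 47.   26.7 140.2 212.4  78.9 -97. ]
```

```bash
cat > path.py <<'E'
from kin import *
def rows(qs,x0,R0):
    out=[]
    for q in qs:
        x,R=fk(q,P); out.append(np.r_[(x-x0)*100,np.degrees((R*R0.inv()).as_rotvec())])
    return np.array(out)
E
python3 - <<'E'
from path import *
h=np.radians(15.2);k=np.array([np.sin(h),-np.cos(h),0]);fw=np.array([np.cos(h),np.sin(h),0])
R=Ro.from_rotvec(np.radians(90)*k)*rot([180,0,-74.8])
print("R",R.as_euler('xyz',degrees=True).round(2), "tool y",R.apply([0,1,0]).round(2))
b=np.array([.450,.2919,.13])
g=[205,]
qg,e=ik(b+fw*.008,R,[39,29,131,205,72,-98]);print("grasp",qg.round(1),e)
qp,e=ik(b+fw*(.008-.08),R,qg);print("pre",qp.round(1),e)
qh,e=ik(b+fw*(.008-.08)+[0,0,.12],R,qp);print("high",qh.round(1),e)
q0=np.array(D[-1][0]);x0,R0=fk(q0,P)
N=24
u=np.arange(1,N+1)/N; qs=[q0+(qh-q0)*a+np.array([0,0,0,0,20*np.sin(np.pi*a),0]) for a in u]
X=rows(qs,x0,R0); prev=np.vstack([np.zeros(6),X])
Rs=[R0]+[fk(q,P)[1] for q in qs]
print("maxstep deg",max(np.degrees((Rs[i+1]*Rs[i].inv()).magnitude()) for i in range(N)).round(1), "minz",min(fk(q,P)[0][2] for q in qs).round(3))
for q in qs[::3]: print(q.round(0), (fk(q,P)[0]).round(3))
# handle check
c15=np.array([np.cos(h),np.sin(h)]);s15=np.array([-np.sin(h),np.cos(h)])
for z in(.088,.188):
    for a,bb in((-11,-15),(-11,15),(11,15),(11,-15)):
        p=np.r_[b[:2]+a*.001*c15+bb*.001*s15,z]
        print(z,a,bb,"crop",((proj("top",p)-[165,235])*16/3).round(0),"sidecrop",((proj("side",p)-[240,290])*2.5+[0,400]).round(0))
E
```

```text
R [-90.    0.  -74.8] tool y [-0.  0. -1.]
grasp [ 39.5  34.1 130.5 205.1  76.  -96.4] 1.5309864487278446e-10
pre [ 47.1  32.5 139.3 212.1  83.1 -94.3] 9.43689570931383e-15
high [  47.1    4.7  141.3  216.9   61.7 -109.6] 8.12389044924089e-12
maxstep deg 12.1 minz 0.18
[ 41. -23. 128. -36.  32. 136.] [0.35  0.247 0.297]
[ 41. -19. 130.  -3.  44. 104.] [0.258 0.266 0.205]
[ 42. -16. 132.  30.  54.  72.] [0.149 0.319 0.18 ]
[ 43. -12. 133.  63.  61.  40.] [0.079 0.387 0.225]
[ 44.  -9. 135.  96.  66.   8.] [0.084 0.44  0.302]
[ 45.  -5. 137. 129.  68. -24.] [0.158 0.456 0.359]
[ 46.  -1. 138. 162.  67. -56.] [0.264 0.422 0.364]
[ 46.   2. 140. 195.  64. -88.] [0.353 0.342 0.31 ]
0.088 -11 -15 crop [255. 286.] sidecrop [144. 486.]
0.088 -11 15 crop [183. 308.] sidecrop [136. 512.]
0.088 11 15 crop [169. 255.] sidecrop [112. 507.]
0.088 11 -15 crop [240. 234.] sidecrop [121. 481.]
0.188 -11 -15 crop [195. 295.] sidecrop [141. 416.]
0.188 -11 15 crop [115. 319.] sidecrop [132. 443.]
0.188 11 15 crop [ 99. 261.] sidecrop [108. 439.]
0.188 11 -15 crop [178. 237.] sidecrop [117. 412.]
```

```bash
cat >> path.py <<'E'
import json
def emit(qs,x0,R0,g,chunk=20,rl=.1,ra=.5):
    """rows from joint targets, chunked, relative to the pose commanded at each chunk's start"""
    for i in range(0,len(qs),chunk):
        X=rows(qs[i:i+chunk],x0,R0); X[:,:3]=np.round(X[:,:3]/rl)*rl; X[:,3:]=np.round(X[:,3:]/ra)*ra
        for r in X: print("[%g,%g,%g],[%g,%g,%g]"%tuple(r.round(2)))
        x0=x0+X[-1,:3]/100; R0=Ro.from_rotvec(np.radians(X[-1,3:]))*R0; print("-- end",x0.round(4),R0.as_euler('xyz',degrees=True).round(2))
E
python3 - <<'E'
from path import *
q0=np.array(D[-1][0]);x0,R0=fk(q0,P); qh=np.array([47.1,4.7,141.3,216.9,61.7,-109.6]);
N=30;u=np.arange(1,N+1)/N
qs=[q0+(qh-q0)*a+np.array([0,0,0,0,(qh-q0)[4]*(a**2.5-a),0]) for a in u]
Rs=[R0]+[fk(q,P)[1] for q in qs]
print(max(np.degrees((Rs[i+1]*Rs[i].inv()).magnitude()) for i in range(N)).round(1), "minz",min(fk(q,P)[0][2] for q in qs).round(3))
# commanded start pose = (0.3603,0.2689,0.3215)?  print measured vs commanded
emit(qs,x0,R0,-1,15)
E
```

```text
9.3 minz 0.207
[-1.2,0.9,-2.4],[-1,4.5,3]
[-2.6,1.9,-4.5],[-2,8.5,6]
[-4,3,-6.4],[-2.5,12.5,9.5]
[-5.5,4.2,-8.1],[-2.5,16,13]
[-7.1,5.4,-9.5],[-2,19,16.5]
[-8.7,6.6,-10.7],[-1,21.5,20.5]
[-10.2,7.9,-11.6],[0,24,24]
[-11.7,9.2,-12.3],[1.5,26,28]
[-13,10.5,-12.7],[3.5,27,31.5]
[-14.3,11.7,-12.9],[6,28,35]
[-15.3,13,-12.8],[8.5,28,38]
[-16.2,14.2,-12.6],[11.5,28,41]
[-16.9,15.4,-12.2],[14.5,27,44]
[-17.3,16.4,-11.7],[17.5,25.5,46]
[-17.5,17.4,-11],[20.5,23.5,47.5]
-- end [0.1933 0.4236 0.2257] [-126.26   30.32  -26.34]
[0.1,0.9,0.7],[4,-1,0]
[0.4,1.6,1.5],[7.5,-2.5,-0.5]
[1.1,2.1,2.3],[11,-4.5,-1.5]
[2,2.4,3.1],[14.5,-6.5,-3.5]
[3.1,2.4,3.9],[17.5,-9.5,-6]
[4.5,2.2,4.6],[20,-12.5,-9]
[6.1,1.7,5.1],[21.5,-16,-12.5]
[7.9,0.9,5.5],[23,-19.5,-17]
[9.7,-0.3,5.7],[23,-23.5,-22]
[11.6,-1.9,5.7],[22,-28,-27]
[13.4,-3.8,5.4],[20,-32,-32.5]
[15.1,-6.1,5],[17,-36.5,-38.5]
[16.6,-8.8,4.3],[12.5,-40.5,-44]
[17.9,-11.8,3.5],[7,-44.5,-50]
[18.7,-15.1,2.5],[-0,-48,-55.5]
-- end [0.3803 0.2726 0.2507] [-8.977e+01  5.000e-02 -7.492e+01]
```

Request:
play_rows:
  moves:
    - {"linear":[-1.2,0.9,-2.4],"angular":[-1,4.5,3],"gripper":-1}
    - {"linear":[-2.6,1.9,-4.5],"angular":[-2,8.5,6],"gripper":-1}
    - {"linear":[-4,3,-6.4],"angular":[-2.5,12.5,9.5],"gripper":-1}
    - {"linear":[-5.5,4.2,-8.1],"angular":[-2.5,16,13],"gripper":-1}
    - {"linear":[-7.1,5.4,-9.5],"angular":[-2,19,16.5],"gripper":-1}
    - {"linear":[-8.7,6.6,-10.7],"angular":[-1,21.5,20.5],"gripper":-1}
    - {"linear":[-10.2,7.9,-11.6],"angular":[0,24,24],"gripper":-1}
    - {"linear":[-11.7,9.2,-12.3],"angular":[1.5,26,28],"gripper":-1}
    - {"linear":[-13,10.5,-12.7],"angular":[3.5,27,31.5],"gripper":-1}
    - {"linear":[-14.3,11.7,-12.9],"angular":[6,28,35],"gripper":-1}
    - {"linear":[-15.3,13,-12.8],"angular":[8.5,28,38],"gripper":-1}
    - {"linear":[-16.2,14.2,-12.6],"angular":[11.5,28,41],"gripper":-1}
    - {"linear":[-16.9,15.4,-12.2],"angular":[14.5,27,44],"gripper":-1}
    - {"linear":[-17.3,16.4,-11.7],"angular":[17.5,25.5,46],"gripper":-1}
    - {"linear":[-17.5,17.4,-11],"angular":[20.5,23.5,47.5],"gripper":-1}

```text
t: 4.9
eef_pos: [0.1932, 0.4252, 0.2276]
tcp_rot: [-125.6, 30.4, -25.9]
contact_force: [0.9, 0.5, 0.4]
grip_width: 1.002
```

```bash
python3 log.py
```

```text
4.9 [ 43.7  -9.8 134.6  86.3  34.1  17.2] [0.1932 0.4252 0.2276] [-125.59   30.41  -25.87] [0.9 0.5 0.4] [-0.38  0.04 -0.04] 1.002
```

Request:
play_rows:
  moves:
    - {"linear":[0.1,0.9,0.7],"angular":[4,-1,0],"gripper":-1}
    - {"linear":[0.4,1.6,1.5],"angular":[7.5,-2.5,-0.5],"gripper":-1}
    - {"linear":[1.1,2.1,2.3],"angular":[11,-4.5,-1.5],"gripper":-1}
    - {"linear":[2,2.4,3.1],"angular":[14.5,-6.5,-3.5],"gripper":-1}
    - {"linear":[3.1,2.4,3.9],"angular":[17.5,-9.5,-6],"gripper":-1}
    - {"linear":[4.5,2.2,4.6],"angular":[20,-12.5,-9],"gripper":-1}
    - {"linear":[6.1,1.7,5.1],"angular":[21.5,-16,-12.5],"gripper":-1}
    - {"linear":[7.9,0.9,5.5],"angular":[23,-19.5,-17],"gripper":-1}
    - {"linear":[9.7,-0.3,5.7],"angular":[23,-23.5,-22],"gripper":-1}
    - {"linear":[11.6,-1.9,5.7],"angular":[22,-28,-27],"gripper":-1}
    - {"linear":[13.4,-3.8,5.4],"angular":[20,-32,-32.5],"gripper":-1}
    - {"linear":[15.1,-6.1,5],"angular":[17,-36.5,-38.5],"gripper":-1}
    - {"linear":[16.6,-8.8,4.3],"angular":[12.5,-40.5,-44],"gripper":-1}
    - {"linear":[17.9,-11.8,3.5],"angular":[7,-44.5,-50],"gripper":-1}
    - {"linear":[18.7,-15.1,2.5],"angular":[0,-48,-55.5],"gripper":-1}
    - {"linear":[18.7,-15.1,2.5],"angular":[0,-48,-55.5],"gripper":-1}
    - {"linear":[18.7,-15.1,2.5],"angular":[0,-48,-55.5],"gripper":-1}

```text
t: 6.6
eef_pos: [0.3803, 0.2739, 0.252]
tcp_rot: [-89.5, 0.1, -74.8]
contact_force: [-0.7, 0.3, 0.8]
grip_width: 1.002
```

```bash
python3 log.py
cat > go.py <<'E'
from kin import *
def delta(x,R):
    s=robot.state(); return ((np.array(x)-s["eef_pos"])*100).round(2), np.degrees((R*rot(s["tcp_rot"]).inv()).as_rotvec()).round(2)
E
python3 - <<'E'
from go import *
h=np.radians(15.2);fw=np.array([np.cos(h),np.sin(h),0]);b=np.array([.450,.2919,.13])
print(delta(b+fw*(.008-.075),rot([-90,0,-74.8])));print(delta(b+fw*.008,rot([-90,0,-74.8])))
E
```

```text
6.6 [  47.2    4.8  141.2  216.8   62.2 -109.5] [0.3803 0.2739 0.252 ] [-8.949e+01  6.000e-02 -7.476e+01] [-0.7  0.3  0.8] [-0.15  0.45  0.04] 1.002
(array([  0.51,   0.04, -12.2 ]), array([-0.19,  0.48, -0.04]))
(array([  7.75,   2.01, -12.2 ]), array([-0.19,  0.48, -0.04]))
```

Request:
play_rows:
  moves:
    - {"linear":[0.5,0,-4],"angular":[-0.2,0.5,0],"gripper":-1}
    - {"linear":[0.5,0,-8],"angular":[-0.2,0.5,0],"gripper":-1}
    - {"linear":[0.5,0,-12.2],"angular":[-0.2,0.5,0],"gripper":-1}
    - {"linear":[0.5,0,-12.2],"angular":[-0.2,0.5,0],"gripper":-1}
    - {"linear":[2.3,0.5,-12.2],"angular":[-0.2,0.5,0],"gripper":-1}
    - {"linear":[4.1,1.0,-12.2],"angular":[-0.2,0.5,0],"gripper":-1}
    - {"linear":[5.9,1.5,-12.2],"angular":[-0.2,0.5,0],"gripper":-1}
    - {"linear":[7.75,2.0,-12.2],"angular":[-0.2,0.5,0],"gripper":-1}
    - {"linear":[7.75,2.0,-12.2],"angular":[-0.2,0.5,0],"gripper":-1}
    - {"linear":[7.75,2.0,-12.2],"angular":[-0.2,0.5,0],"gripper":-0.5}

```text
t: 7.6
eef_pos: [0.4574, 0.2935, 0.1309]
tcp_rot: [-90.0, -0.1, -74.8]
contact_force: [-0.5, -0.4, -0.3]
grip_width: 0.856
```

Request:
play_rows:
  moves:
    - {"linear":[0,0,0],"angular":[0,0,0],"gripper":0}
    - {"linear":[0,0,0],"angular":[0,0,0],"gripper":0.4}
    - {"linear":[0,0,0],"angular":[0,0,0],"gripper":1}
    - {"linear":[0,0,0],"angular":[0,0,0],"gripper":1}
    - {"linear":[0,0,0],"angular":[0,0,0],"gripper":1}
    - {"linear":[0,0,0],"angular":[0,0,0],"gripper":1}
  squeeze: 50

```text
t: 8.2
eef_pos: [0.4572, 0.2935, 0.1288]
tcp_rot: [-90.2, -0.2, -74.7]
contact_force: [-2.8, 0.9, 4.9]
grip_width: 0.334
```

```bash
python3 log.py
```

```text
8.2 [ 39.4  34.2 130.6 205.   76.  -96.5] [0.4572 0.2935 0.1288] [-90.17  -0.17 -74.75] [-2.8  0.9  4.9] [ 0.02 -0.06  0.19] 0.334
```

Request:
play_rows:
  moves:
    - {"linear":[0,0,0.5],"angular":[0,0,0],"gripper":1}
    - {"linear":[0,0,1.5],"angular":[0,0,0],"gripper":1}
    - {"linear":[0,0,3],"angular":[0,0,0],"gripper":1}
    - {"linear":[0,0,4.5],"angular":[0,0,0],"gripper":1}
    - {"linear":[0,0,6],"angular":[0,0,0],"gripper":1}
    - {"linear":[0,0,7.5],"angular":[0,0,0],"gripper":1}
    - {"linear":[0,0,9],"angular":[0,0,0],"gripper":1}
    - {"linear":[0,0,10.5],"angular":[0,0,0],"gripper":1}
    - {"linear":[0,0,12],"angular":[0,0,0],"gripper":1}
    - {"linear":[0,0,12],"angular":[0,0,0],"gripper":1}

```text
t: 9.2
eef_pos: [0.4573, 0.2933, 0.2503]
tcp_rot: [-90.1, -0.1, -74.8]
contact_force: [0.8, -0.5, -0.7]
grip_width: 0.336
```

```bash
python3 log.py
python3 - <<'E'
from path import *
grab("side","s1")
q0=np.array(D[-1][0]);x0,R0=fk(q0,P)
xl=np.array([.41,.10,.12]);Rl=rot([180,0,83])
ql,e=ik(xl,Rl,[10,10,110,0,70,-70]);print(ql.round(1),e)
def tip(q):
    x,R=fk(q,P); y=R.apply([0,1,0]);z=R.apply([0,0,1]); o=x-.008*z-.009*y; return o+.135*y,o-.05*y
for N in(26,30):
  u=np.arange(1,N+1)/N
  for bump in(-20,-10,0,10):
    qs=[q0+(ql-q0)*(a*a*(3-2*a) if 0 else a)+np.array([0,-18*np.sin(np.pi*a),0,0,bump*np.sin(np.pi*a),0]) for a in u]
    Rs=[R0]+[fk(q,P)[1] for q in qs]
    print(N,bump,max(np.degrees((Rs[i+1]*Rs[i].inv()).magnitude()) for i in range(N)).round(1),"tcp minz",min(fk(q,P)[0][2] for q in qs).round(3),"tip/tail min",min(min(tip(q)[0][2],tip(q)[1][2]) for q in qs).round(3))
for q in qs[::3]: print(q.round(0),fk(q,P)[0].round(3),tip(q)[0].round(3),tip(q)[1].round(3))
E
```

```text
9.2 [  39.4   11.7  132.3  209.1   57.5 -106.7] [0.4573 0.2933 0.2503] [-90.08  -0.11 -74.78] [ 0.8 -0.5 -0.7] [-0.19  0.62 -0.02] 0.336
[  8.7   8.9 113.7  -0.   57.4 -74.3] 4.163336342344337e-14
26 -20 8.0 tcp minz 0.12 tip/tail min 0.128
26 -10 7.5 tcp minz 0.12 tip/tail min 0.128
26 0 7.3 tcp minz 0.12 tip/tail min 0.128
26 10 7.9 tcp minz 0.12 tip/tail min 0.128
30 -20 6.9 tcp minz 0.12 tip/tail min 0.128
30 -10 6.5 tcp minz 0.12 tip/tail min 0.128
30 0 6.3 tcp minz 0.12 tip/tail min 0.128
30 10 6.8 tcp minz 0.12 tip/tail min 0.128
[  38.   10.  132.  202.   59. -106.] [0.457 0.309 0.285] [0.461 0.305 0.159] [0.444 0.306 0.343]
[  35.    4.  130.  181.   62. -102.] [0.436 0.348 0.38 ] [0.475 0.345 0.26 ] [0.409 0.344 0.432]
[ 32.  -1. 128. 160.  64. -99.] [0.394 0.38  0.445] [0.462 0.376 0.339] [0.355 0.373 0.49 ]
[ 29.  -5. 126. 139.  66. -96.] [0.346 0.402 0.471] [0.437 0.398 0.382] [0.3   0.394 0.507]
[ 26.  -7. 124. 118.  67. -93.] [0.31  0.414 0.454] [0.414 0.407 0.384] [0.26  0.406 0.485]
[ 23.  -8. 122.  98.  67. -89.] [0.294 0.408 0.405] [0.407 0.396 0.35 ] [0.241 0.402 0.432]
[ 20.  -7. 121.  77.  67. -86.] [0.3   0.38  0.336] [0.418 0.362 0.295] [0.245 0.378 0.36 ]
[ 17.  -4. 119.  56.  65. -83.] [0.321 0.327 0.262] [0.442 0.303 0.235] [0.265 0.33  0.282]
[ 14.   0. 117.  35.  62. -80.] [0.352 0.252 0.195] [0.474 0.225 0.182] [0.295 0.259 0.211]
[ 11.   5. 115.  14.  59. -76.] [0.386 0.162 0.143] [0.51  0.14  0.144] [0.328 0.17  0.154]
```

Run:
```python
from path import *
q0=np.array(D[-1][0]);x0,R0=fk(q0,P)
ql,e=ik(np.array([.41,.10,.12]),rot([180,0,83]),[10,10,110,0,70,-70])
N=30
qs=[q0+(ql-q0)*a+np.array([0,-18*np.sin(np.pi*a),0,0,0,0]) for a in np.arange(1,N+1)/N]
emit(qs,x0,R0,1,15)
```

```text
[-0,1.6,3],[-0.5,-4.5,4.5]
[-0.3,3.2,6],[-1.5,-8.5,9]
[-0.9,4.5,8.7],[-3,-13,13.5]
[-1.7,5.8,11.3],[-4.5,-17,17.5]
[-2.7,6.9,13.5],[-6.5,-21.5,21.5]
[-3.9,8,15.4],[-9,-25.5,25.5]
[-5.1,8.9,17],[-12,-29,29.5]
[-6.3,9.7,18.1],[-15,-32.5,33.5]
[-7.6,10.4,18.9],[-18.5,-35.5,37]
[-8.7,10.9,19.2],[-22.5,-38.5,40.5]
[-9.8,11.4,19.1],[-26.5,-40.5,44.5]
[-10.7,11.6,18.7],[-31,-42.5,48]
[-11.4,11.8,17.9],[-35.5,-44,51.5]
[-12,11.7,16.8],[-40.5,-45.5,55]
[-12.3,11.5,15.4],[-45.5,-46,58.5]
-- end [0.3343 0.4083 0.4043] [-94.68 -61.56  -6.88]
[-0.2,-0.5,-1.7],[-5.5,-2,1.5]
[-0.2,-1.2,-3.6],[-11,-4,3.5]
[-0,-2.1,-5.6],[-16.5,-5.5,5]
[0.3,-3.3,-7.8],[-22.5,-6.5,6.5]
[0.7,-4.8,-10.1],[-28.5,-7.5,8]
[1.2,-6.5,-12.3],[-34.5,-8,9.5]
[1.8,-8.5,-14.6],[-40.5,-8.5,11]
[2.5,-10.7,-16.9],[-46.5,-9,12.5]
[3.2,-13.1,-19],[-52.5,-9,14]
[3.9,-15.7,-21],[-58.5,-9,15.5]
[4.6,-18.5,-22.9],[-64.5,-9,17.5]
[5.3,-21.5,-24.6],[-70.5,-8.5,19.5]
[6,-24.5,-26.1],[-76.5,-8.5,21.5]
[6.8,-27.7,-27.4],[-82.5,-8,23.5]
[7.6,-30.8,-28.4],[-88.5,-8,25.5]
-- end [0.4103 0.1003 0.1203] [1.7985e+02 6.0000e-02 8.2860e+01]
```

Request:
play_rows:
  moves:
    - {"linear":[0,1.6,3],"angular":[-0.5,-4.5,4.5],"gripper":1}
    - {"linear":[-0.3,3.2,6],"angular":[-1.5,-8.5,9],"gripper":1}
    - {"linear":[-0.9,4.5,8.7],"angular":[-3,-13,13.5],"gripper":1}
    - {"linear":[-1.7,5.8,11.3],"angular":[-4.5,-17,17.5],"gripper":1}
    - {"linear":[-2.7,6.9,13.5],"angular":[-6.5,-21.5,21.5],"gripper":1}
    - {"linear":[-3.9,8,15.4],"angular":[-9,-25.5,25.5],"gripper":1}
    - {"linear":[-5.1,8.9,17],"angular":[-12,-29,29.5],"gripper":1}
    - {"linear":[-6.3,9.7,18.1],"angular":[-15,-32.5,33.5],"gripper":1}
    - {"linear":[-7.6,10.4,18.9],"angular":[-18.5,-35.5,37],"gripper":1}
    - {"linear":[-8.7,10.9,19.2],"angular":[-22.5,-38.5,40.5],"gripper":1}
    - {"linear":[-9.8,11.4,19.1],"angular":[-26.5,-40.5,44.5],"gripper":1}
    - {"linear":[-10.7,11.6,18.7],"angular":[-31,-42.5,48],"gripper":1}
    - {"linear":[-11.4,11.8,17.9],"angular":[-35.5,-44,51.5],"gripper":1}
    - {"linear":[-12,11.7,16.8],"angular":[-40.5,-45.5,55],"gripper":1}
    - {"linear":[-12.3,11.5,15.4],"angular":[-45.5,-46,58.5],"gripper":1}

```text
t: 10.75
eef_pos: [0.334, 0.4082, 0.4006]
tcp_rot: [-95.4, -61.6, -6.2]
contact_force: [0.5, 0.7, -1.0]
grip_width: 0.335
```

Request:
play_rows:
  moves:
    - {"linear":[-0.2,-0.5,-1.7],"angular":[-5.5,-2,1.5],"gripper":1}
    - {"linear":[-0.2,-1.2,-3.6],"angular":[-11,-4,3.5],"gripper":1}
    - {"linear":[0,-2.1,-5.6],"angular":[-16.5,-5.5,5],"gripper":1}
    - {"linear":[0.3,-3.3,-7.8],"angular":[-22.5,-6.5,6.5],"gripper":1}
    - {"linear":[0.7,-4.8,-10.1],"angular":[-28.5,-7.5,8],"gripper":1}
    - {"linear":[1.2,-6.5,-12.3],"angular":[-34.5,-8,9.5],"gripper":1}
    - {"linear":[1.8,-8.5,-14.6],"angular":[-40.5,-8.5,11],"gripper":1}
    - {"linear":[2.5,-10.7,-16.9],"angular":[-46.5,-9,12.5],"gripper":1}
    - {"linear":[3.2,-13.1,-19],"angular":[-52.5,-9,14],"gripper":1}
    - {"linear":[3.9,-15.7,-21],"angular":[-58.5,-9,15.5],"gripper":1}
    - {"linear":[4.6,-18.5,-22.9],"angular":[-64.5,-9,17.5],"gripper":1}
    - {"linear":[5.3,-21.5,-24.6],"angular":[-70.5,-8.5,19.5],"gripper":1}
    - {"linear":[6,-24.5,-26.1],"angular":[-76.5,-8.5,21.5],"gripper":1}
    - {"linear":[6.8,-27.7,-27.4],"angular":[-82.5,-8,23.5],"gripper":1}
    - {"linear":[7.6,-30.8,-28.4],"angular":[-88.5,-8,25.5],"gripper":1}
    - {"linear":[7.6,-30.8,-28.4],"angular":[-88.5,-8,25.5],"gripper":1}
    - {"linear":[7.6,-30.8,-28.4],"angular":[-88.5,-8,25.5],"gripper":1}

```text
t: 12.45
eef_pos: [0.4096, 0.1007, 0.1177]
tcp_rot: [179.9, 0.0, 82.9]
contact_force: [-0.1, -0.4, -1.3]
grip_width: 0.332
```

```bash
python3 log.py
python3 - <<'E'
from go import *
im=grab("side","s2"); print(delta([.41,.10,.0035],rot([180,0,83])))
u=proj("side",[.43,.1,.12]).astype(int);print(u)
c=im[u[1]-75:u[1]+75,u[0]-100:u[0]+100]; cv2.imwrite("pics/c2.png",cv2.resize(c[:,:,::-1],(800,600),interpolation=cv2.INTER_CUBIC))
E
```

```text
12.45 [  8.8   9.  113.9  -0.   57.  -74. ] [0.4096 0.1007 0.1177] [179.92   0.    82.85] [-0.1 -0.4 -1.3] [-0.02  0.01 -0.01] 0.332
(array([  0.03,  -0.08, -11.46]), array([-0.  ,  0.14,  0.13]))
[337 266]
```

View pics/c2.png

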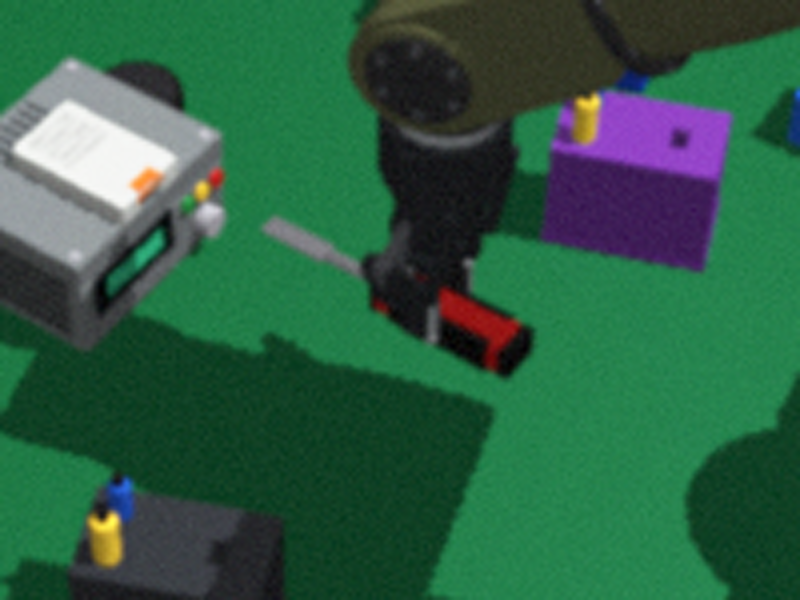

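Crop shows the blade level in the grip at (430,290), red broad side up, tip pointing at the amplifier. Lowering it to the bench.

Request:
play_rows:
  moves:
    - {"linear":[0,0,-3],"angular":[0,0,0],"gripper":1}
    - {"linear":[0,0,-6],"angular":[0,0,0],"gripper":1}
    - {"linear":[0,0,-8.5],"angular":[0,0,0],"gripper":1}
    - {"linear":[0,0,-10],"angular":[0,0,0],"gripper":1}
    - {"linear":[0,0,-10.6],"angular":[0,0,0],"gripper":1}
    - {"linear":[0,0,-10.9],"angular":[0,0,0],"gripper":1}
    - {"linear":[0,0,-11.1],"angular":[0,0,0],"gripper":1}
    - {"linear":[0,0,-11.1],"angular":[0,0,0],"gripper":1}

```text
t: 13.3
eef_pos: [0.4106, 0.1005, 0.0081]
tcp_rot: [179.7, 0.0, 82.9]
contact_force: [-0.6, -0.5, -1.4]
grip_width: 0.337
```

```bash
python3 log.py
```

```text
13.3 [  8.9  21.5 117.2  -0.2  41.  -73.9] [0.4106 0.1005 0.0081] [1.7968e+02 4.0000e-02 8.2920e+01] [-0.6 -0.5 -1.4] [ 0.03 -0.07 -0.07] 0.337
```

Request:
play_rows:
  moves:
    - {"linear":[0,0,-0.1],"angular":[0,0,0],"gripper":1}
    - {"linear":[0,0,-0.2],"angular":[0,0,0],"gripper":1}
    - {"linear":[0,0,-0.3],"angular":[0,0,0],"gripper":1}
    - {"linear":[0,0,-0.3],"angular":[0,0,0],"gripper":1}

```text
t: 13.7
eef_pos: [0.4105, 0.1004, 0.0054]
tcp_rot: [179.7, 0.1, 82.9]
contact_force: [-6.3, -0.9, 16.8]
grip_width: 0.341
```

```bash
python3 log.py
```

```text
13.7 [  8.8  21.8 117.3  -0.2  40.7 -73.9] [0.4105 0.1004 0.0054] [1.7971e+02 6.0000e-02 8.2920e+01] [-6.3 -0.9 16.8] [-0.18  1.04 -0.04] 0.341
```

Request:
play_rows:
  moves:
    - {"linear":[0,0,0],"angular":[0,0,0],"gripper":0.1}
    - {"linear":[0,0,0],"angular":[0,0,0],"gripper":-0.2}
    - {"linear":[0,0,0],"angular":[0,0,0],"gripper":-0.4}
    - {"linear":[0,0,0.2],"angular":[0,0,0],"gripper":-0.4}
    - {"linear":[0,0,1.5],"angular":[0,0,0],"gripper":-0.4}
    - {"linear":[0,0,4],"angular":[0,0,0],"gripper":-0.4}
    - {"linear":[-2,0,7],"angular":[0,0,0],"gripper":-0.4}
    - {"linear":[-7,0,12],"angular":[0,0,0],"gripper":-0.4}
    - {"linear":[-12,0,16],"angular":[0,0,0],"gripper":-0.4}
    - {"linear":[-12,0,16],"angular":[0,0,0],"gripper":-0.4}
    - {"linear":[-12,0,16],"angular":[0,0,0],"gripper":-0.4}

```text
t: 14.8
eef_pos: [0.2894, 0.1005, 0.1671]
tcp_rot: [179.4, -0.0, 83.0]
contact_force: [1.1, 0.2, 0.2]
grip_width: 0.699
```

```bash
python3 log.py
python3 - <<'E'
from h import *
a=grab("top","t3");b=grab("side","s3")
o=np.array([.401,.1016,.011]);d=np.array([np.cos(np.radians(-7.1)),np.sin(np.radians(-7.1)),0])
for n in C: print(n,proj(n,o).round(1),proj(n,o+.135*d).round(1),proj(n,o-.05*d).round(1))
def crop(im,n,w=60,h=45):
    u=proj(n,o+.05*d).astype(int); print(u); c=im[u[1]-h:u[1]+h,u[0]-w:u[0]+w]; return cv2.resize(c[:,:,::-1],(400,300),interpolation=cv2.INTER_CUBIC)
cv2.imwrite("pics/c3.png",np.hstack([crop(a,"top"),crop(b,"side")]))
E
```

```text
14.8 [ 12.4 -11.9 126.6  -0.2  64.7 -70.5] [0.2894 0.1005 0.1671] [ 1.7942e+02 -5.0000e-02  8.2970e+01] [1.1 0.2 0.2] [-0.02  0.02  0.01] 0.699
side [346.7 299.8] [303.4 276.4] [363.6 308.9]
top [295.3 304.2] [301.2 246. ] [293.1 325.9]
[297 282]
[330 290]
```

View pics/c3.png

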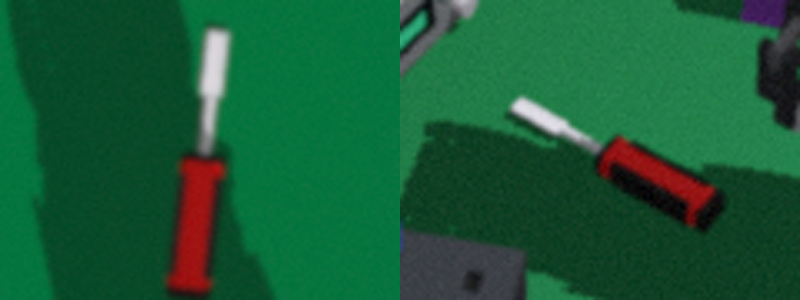

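The blade lies flat on its broad side and the gripper is clear. In the top crop the tip is at (218,27) and the handle runs from (204,157) to (188,290).

Run:
```python
from h import *
im=cv2.imread("pics/t3.png");H,S,V=cv2.split(cv2.cvtColor(im,cv2.COLOR_BGR2HSV))
m=((H<8)|(H>172))&(S>150)&(V>90); m[:, :270]=0;m[:,325:]=0;m[:265]=0;m[340:]=0
y,x=np.nonzero(m); r=cv2.fitLine(np.c_[x,y].astype(np.float32),2,0,.01,.01).ravel(); print("red",len(x),x.mean(),y.mean(),y.min(),y.max(),cv2.minAreaRect(np.c_[x,y].astype(np.float32)))
w=(S<60)&(V>150); w[:, :280]=0;w[:,320:]=0;w[:240]=0;w[275:]=0
yy,xx=np.nonzero(w); print("steel",len(xx),yy.min(),yy.max(),xx[yy<=yy.min()+2].mean(), xx.mean(),yy.mean())
hc=onz("top",(x.mean(),y.mean()),.022);t=onz("top",(xx[yy<=yy.min()+2].mean(),yy.min()-.5),.012);bm=onz("top",(xx.mean(),yy.mean()),.012)
print(hc,t,bm); 
for p in(t,bm): v=p-hc; print(np.hypot(*v[:2]),np.degrees(np.arctan2(v[1],v[0])))
print("front",onz("top",(298.2,284.1),.022),"rear",onz("top",(293.4,324),.022))
```

```text
red 378 295.1798941798942 303.7962962962963 285 323 ((295.4999694824219, 304.0), (11.392022132873535, 39.02497482299805), 6.709837436676025)
steel 162 246 274 301.8235294117647 300.75308641975306 258.2037037037037
[0.40257008 0.10132981 0.022     ] [0.53613795 0.08349338 0.012     ] [0.50669595 0.08663593 0.012     ]
0.1347535247673852 -7.606180756852229
0.10515753585328352 -8.03233902793469
front [0.44722221 0.09345145 0.022     ] rear [0.35693686 0.10636682 0.022     ]
```

Run:
```python
from go import *
print(delta([.4218,.0989,.0035],rot([180,0,82.9])))
```

```text
(array([ 13.11,  -0.15, -16.14]), array([ 0.08,  0.38, -0.04]))
```

Request:
play_rows:
  moves:
    - {"linear":[5,0,-2],"angular":[0,0.3,0],"gripper":-0.4}
    - {"linear":[9,-0.1,-6],"angular":[0,0.3,0],"gripper":-0.4}
    - {"linear":[13.1,-0.2,-10],"angular":[0,0.3,0],"gripper":-0.4}
    - {"linear":[13.1,-0.2,-12],"angular":[0,0.3,0],"gripper":-0.4}
    - {"linear":[13.1,-0.2,-14],"angular":[0,0.3,0],"gripper":-0.4}
    - {"linear":[13.1,-0.2,-15],"angular":[0,0.3,0],"gripper":-0.4}
    - {"linear":[13.1,-0.2,-15.6],"angular":[0,0.3,0],"gripper":-0.4}
    - {"linear":[13.1,-0.2,-15.6],"angular":[0,0.3,0],"gripper":-0.4}
    - {"linear":[13.1,-0.2,-15.6],"angular":[0,0.3,0],"gripper":-0.4}

```text
t: 15.8
eef_pos: [0.4217, 0.0984, 0.0092]
tcp_rot: [180.0, 0.1, 82.9]
contact_force: [0.7, -0.3, 0.0]
grip_width: 0.702
```

```bash
python3 log.py
```

```text
15.8 [ 8.300e+00  2.240e+01  1.155e+02 -1.000e-01  4.210e+01 -7.450e+01] [0.4217 0.0984 0.0092] [1.7997e+02 9.0000e-02 8.2930e+01] [ 0.7 -0.3  0. ] [-0.03  0.   -0.  ] 0.702
```

Request:
play_rows:
  moves:
    - {"linear":[0,0,-0.3],"angular":[0,0,0],"gripper":-0.4}
    - {"linear":[0,0,-0.5],"angular":[0,0,0],"gripper":-0.2}
    - {"linear":[0,0,-0.5],"angular":[0,0,0],"gripper":0.1}
    - {"linear":[0,0,-0.5],"angular":[0,0,0],"gripper":1}
    - {"linear":[0,0,-0.5],"angular":[0,0,0],"gripper":1}
    - {"linear":[0,0,-0.5],"angular":[0,0,0],"gripper":1}
    - {"linear":[0,0,-0.5],"angular":[0,0,0],"gripper":1}
  squeeze: 100

```text
t: 16.5
eef_pos: [0.4215, 0.0984, 0.0042]
tcp_rot: [180.0, 0.1, 82.9]
contact_force: [-4.6, -0.8, 10.1]
grip_width: 0.325
```

```bash
python3 log.py
```

```text
16.5 [ 8.300e+00  2.300e+01  1.155e+02 -1.000e-01  4.150e+01 -7.450e+01] [0.4215 0.0984 0.0042] [1.800e+02 1.000e-01 8.293e+01] [-4.6 -0.8 10.1] [-0.02  0.6  -0.02] 0.325
```

Request:
play_rows:
  moves:
    - {"linear":[0,0,1],"angular":[0,0,0],"gripper":1}
    - {"linear":[0,0,3],"angular":[0,0,0],"gripper":1}
    - {"linear":[0,0,6],"angular":[0,0,0],"gripper":1}
    - {"linear":[2,-0.3,8.5],"angular":[0,0,0],"gripper":1}
    - {"linear":[4,-0.6,9],"angular":[0,0,0],"gripper":1}
    - {"linear":[6,-0.9,8.7],"angular":[0,0,0],"gripper":1}
    - {"linear":[6.8,-1.0,8.2],"angular":[0,0,0],"gripper":1}
    - {"linear":[6.8,-1.0,8.2],"angular":[0,0,0],"gripper":1}
    - {"linear":[6.8,-1.0,8.2],"angular":[0,0,0],"gripper":1}

```text
t: 17.4
eef_pos: [0.4883, 0.0884, 0.0852]
tcp_rot: [-179.9, 0.1, 82.9]
contact_force: [-0.1, -0.1, 0.0]
grip_width: 0.328
```

```bash
python3 log.py
python3 - <<'E'
from go import *
a=grab("side","s4");b=grab("top","t4")
s=robot.state();x=s["eef_pos"]; d=np.array([np.cos(np.radians(-7.1)),np.sin(np.radians(-7.1)),0])
ax=x+[0,0,.0068]; tip=ax+.1153*d
n0=np.array([.6265,.0711,.088])
print(proj("side",tip),proj("top",tip),proj("side",ax+.075*d),proj("side",n0),proj("top",n0))
print(delta(n0-d*.127+[0,0,.003-.0068],rot([180,0,82.9])))
print(delta(n0-d*.0813+[0,0,.003-.0068],rot([180,0,82.9])))
u=proj("side",(tip+n0)/2).astype(int);c1=a[u[1]-30:u[1]+30,u[0]-40:u[0]+40]
v=proj("top",(tip+n0)/2).astype(int);c2=b[v[1]-30:v[1]+30,v[0]-40:v[0]+40];print(u,v)
f=lambda c:cv2.resize(c[:,:,::-1],(400,300),interpolation=cv2.INTER_CUBIC)
cv2.imwrite("pics/c4.png",np.hstack([f(c1),f(c2)]))
E
```

```text
17.4 [ 6.100e+00  2.080e+01  1.038e+02 -1.000e-01  5.550e+01 -7.680e+01] [0.4883 0.0884 0.0852] [-1.7988e+02  1.2000e-01  8.2930e+01] [-0.1 -0.1  0. ] [0.02 0.   0.01] 0.328
[281.6483773  243.33957417] [304.19273022 212.4324129 ] [294.27637766 249.93610674] [274.442893 240.644367] [305.42000316 201.88744017]
(array([ 1.2 , -0.16, -0.13]), array([ 0.1 , -0.09, -0.04]))
(array([ 5.73, -0.73, -0.13]), array([ 0.1 , -0.09, -0.04]))
[278 241] [304 207]
```

View pics/c4.png

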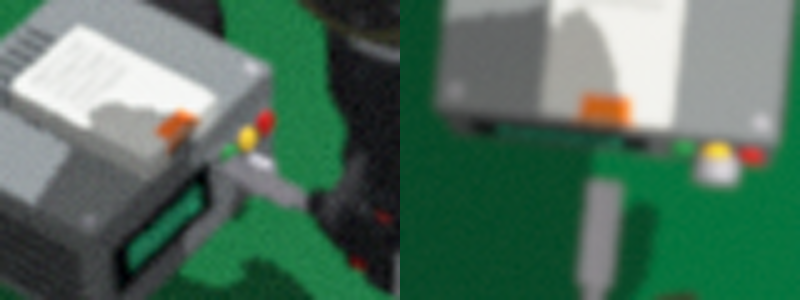

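Request:
play_rows:
  moves:
    - {"linear":[0.8,-0.1,-0.1],"angular":[0,0,0],"gripper":1}
    - {"linear":[1.6,-0.2,-0.1],"angular":[0,0,0],"gripper":1}
    - {"linear":[2.2,-0.3,-0.1],"angular":[0,0,0],"gripper":1}
    - {"linear":[2.6,-0.35,-0.1],"angular":[0,0,0],"gripper":1}
    - {"linear":[3.0,-0.4,-0.1],"angular":[0,0,0],"gripper":1}
    - {"linear":[3.0,-0.4,-0.1],"angular":[0,0,0],"gripper":1}

```text
t: 18.1
eef_pos: [0.5196, 0.0842, 0.0845]
tcp_rot: [-180.0, 0.1, 82.9]
contact_force: [0.3, -0.0, 0.1]
grip_width: 0.328
```

```bash
python3 log.py
```

```text
18.1 [  5.3  24.1  99.1  -0.1  56.9 -77.6] [0.5196 0.0842 0.0845] [-1.7997e+02  1.0000e-01  8.2920e+01] [ 0.3 -0.   0.1] [-0.04 -0.06 -0.03] 0.328
```

Request:
play_rows:
  moves:
    - {"linear":[0.4,-0.05,0],"angular":[0,0,0],"gripper":1}
    - {"linear":[0.8,-0.1,0],"angular":[0,0,0],"gripper":1}
    - {"linear":[1.2,-0.15,0],"angular":[0,0,0],"gripper":1}
    - {"linear":[1.2,-0.15,0],"angular":[0,0,0],"gripper":1}

```text
t: 18.5
eef_pos: [0.5317, 0.0827, 0.0846]
tcp_rot: [-180.0, 0.1, 82.9]
contact_force: [0.1, 0.2, -1.6]
grip_width: 0.324
```

```bash
python3 log.py
```

```text
18.5 [  5.   25.4  97.2  -0.1  57.5 -77.9] [0.5317 0.0827 0.0846] [-1.7998e+02  1.0000e-01  8.2920e+01] [ 0.1  0.2 -1.6] [-0.    0.04  0.03] 0.324
```

Request:
play_rows:
  moves:
    - {"linear":[0.4,-0.05,-0.05],"angular":[0,0,0],"gripper":1}
    - {"linear":[0.8,-0.1,-0.05],"angular":[0,0,0],"gripper":1}
    - {"linear":[1.2,-0.15,-0.05],"angular":[0,0,0],"gripper":1}
    - {"linear":[1.4,-0.17,-0.05],"angular":[0,0,0],"gripper":1}
    - {"linear":[1.4,-0.17,-0.05],"angular":[0,0,0],"gripper":1}

```text
t: 19.0
eef_pos: [0.5455, 0.0811, 0.084]
tcp_rot: [-180.0, 0.1, 82.9]
contact_force: [-0.4, 0.5, -1.2]
grip_width: 0.327
```

```bash
python3 log.py
```

```text
19.0 [  4.7  26.9  94.9  -0.1  58.2 -78.2] [0.5455 0.0811 0.084 ] [-1.7997e+02  1.1000e-01  8.2920e+01] [-0.4  0.5 -1.2] [-0.03  0.02  0.02] 0.327
```

Request:
play_rows:
  moves:
    - {"linear":[0,0,-0.1],"angular":[0,0,0],"gripper":1}
    - {"linear":[0.04,0,-0.53],"angular":[-0.4,-3,0],"gripper":1}
    - {"linear":[0.09,0,-0.95],"angular":[-0.7,-6,0],"gripper":1}
    - {"linear":[0.18,0,-1.37],"angular":[-1.1,-8.9,0],"gripper":1}
    - {"linear":[0.28,-0.03,-1.79],"angular":[-1.5,-11.9,0],"gripper":1}
    - {"linear":[0.28,-0.03,-1.79],"angular":[-1.5,-11.9,0],"gripper":1}
  squeeze: 120

```text
t: 19.6
eef_pos: [0.5481, 0.0808, 0.0664]
tcp_rot: [167.9, 0.1, 82.9]
contact_force: [3.2, -0.8, 3.3]
grip_width: 0.316
```

```bash
python3 log.py
```

```text
19.6 [  5.8  23.9 103.3  -4.3  41.1 -74.2] [0.5481 0.0808 0.0664] [1.6789e+02 1.2000e-01 8.2910e+01] [ 3.2 -0.8  3.3] [ 0.05  0.68 -0.05] 0.316
```

Request:
play_rows:
  moves:
    - {"linear":[0.07,0,-0.2],"angular":[-0.2,-1.5,0],"gripper":1}
    - {"linear":[0.13,0,-0.4],"angular":[-0.4,-3,0],"gripper":1}
    - {"linear":[0.2,0,-0.6],"angular":[-0.5,-4.5,0],"gripper":1}
    - {"linear":[0.27,0,-0.8],"angular":[-0.7,-6,0],"gripper":1}
    - {"linear":[0.27,0,-0.8],"angular":[-0.7,-6,0],"gripper":1}

```text
t: 20.1
eef_pos: [0.5501, 0.0808, 0.0576]
tcp_rot: [162.1, 0.1, 82.9]
contact_force: [-0.4, 0.3, -1.9]
grip_width: 0.319
```

```bash
python3 log.py
python3 - <<'E'
from h import *
a=grab("side","s5");c=a[200:275,210:310]
cv2.imwrite("pics/c5.png",cv2.resize(c[:,:,::-1],(800,600),interpolation=cv2.INTER_CUBIC))
E
```

```text
20.1 [  6.4  23.2 107.   -7.9  32.5 -70.5] [0.5501 0.0808 0.0576] [1.6207e+02 1.0000e-01 8.2900e+01] [-0.4  0.3 -1.9] [0.02 0.29 0.16] 0.319
```

View pics/c5.png

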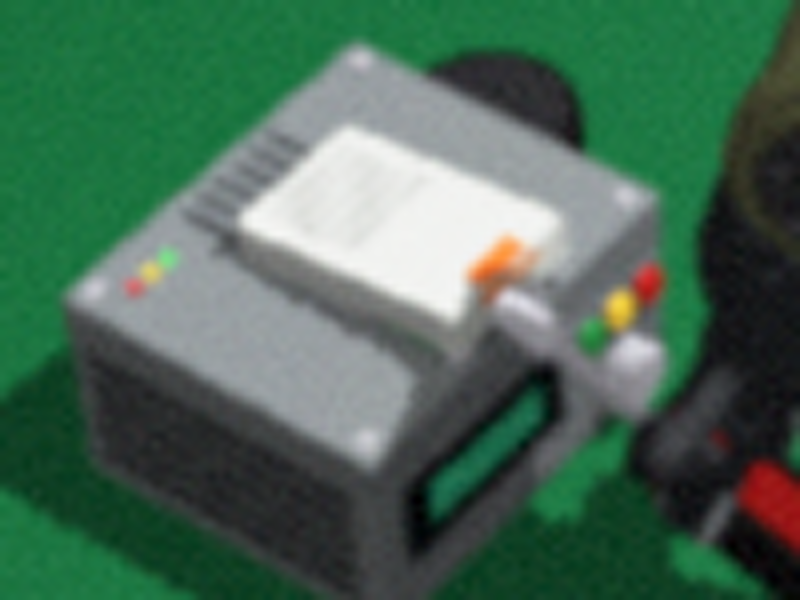

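The cover's front end is up, at about (480,310) in the crop, and the force has dropped to zero, so it has sprung. Backing the blade out.

Request:
play_rows:
  moves:
    - {"linear":[-0.1,0,0.36],"angular":[0.3,2.6,0],"gripper":1}
    - {"linear":[-0.22,0.03,0.72],"angular":[0.7,5.3,0],"gripper":1}
    - {"linear":[-0.34,0.04,1.09],"angular":[1,7.9,0],"gripper":1}
    - {"linear":[-0.34,0.04,1.09],"angular":[1,7.9,0],"gripper":1}
    - {"linear":[-1.1,0.15,0.96],"angular":[1,7.9,0],"gripper":1}
    - {"linear":[-2.3,0.3,0.75],"angular":[1,7.9,0],"gripper":1}
    - {"linear":[-3.5,0.45,0.53],"angular":[1,7.9,0],"gripper":1}
    - {"linear":[-4.7,0.6,0.32],"angular":[1,7.9,0],"gripper":1}
    - {"linear":[-5.9,0.75,0.1],"angular":[1,7.9,0],"gripper":1}
    - {"linear":[-9,1.1,0.1],"angular":[2.2,17.7,0],"gripper":1}
    - {"linear":[-12.5,1.5,-1],"angular":[2.2,17.7,0],"gripper":1}
    - {"linear":[-12.5,1.5,-2],"angular":[2.2,17.7,0],"gripper":1}
    - {"linear":[-12.5,1.5,-3],"angular":[2.2,17.7,0],"gripper":1}
    - {"linear":[-12.5,1.5,-3.5],"angular":[2.2,17.7,0],"gripper":1}
    - {"linear":[-12.5,1.5,-3.5],"angular":[2.2,17.7,0],"gripper":1}

```text
t: 21.65
eef_pos: [0.4258, 0.0957, 0.0225]
tcp_rot: [179.9, 0.1, 82.9]
contact_force: [0.0, -0.9, -1.8]
grip_width: 0.317
```

```bash
python3 log.py
python3 - <<'E'
from go import *
print(delta([.4215,.097,.0042],rot([180,0,82.9])))
b=grab("top","t6");a=grab("side","s6")
f=lambda c:cv2.resize(c[:,:,::-1],(400,300),interpolation=cv2.INTER_CUBIC)
cv2.imwrite("pics/c6.png",np.vstack([np.hstack([f(a[200:275,210:310]),f(a[235:325,270:390])]),np.hstack([f(b[130:220,250:370]),f(b[190:310,220:380])])]))
E
```

```text
21.65 [  7.9  21.1 114.8  -0.2  44.  -74.8] [0.4258 0.0957 0.0225] [1.7987e+02 1.0000e-01 8.2910e+01] [ 0.  -0.9 -1.8] [ 0.01  0.08 -0.  ] 0.317
(array([-0.43,  0.13, -1.83]), array([ 0.12,  0.12, -0.01]))
```

View pics/c6.png

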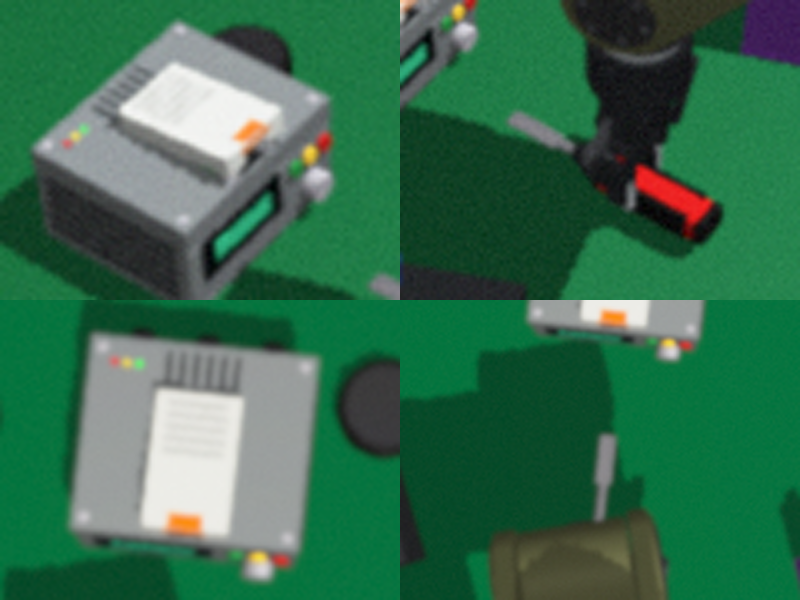

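The cover's front stays raised after the blade is out (top-left panel). The blade is still held level. Laying it down.

Request:
play_rows:
  moves:
    - {"linear":[0,0,-0.6],"angular":[0,0,0],"gripper":1}
    - {"linear":[0,0,-1.1],"angular":[0,0,0],"gripper":1}
    - {"linear":[0,0,-1.4],"angular":[0,0,0],"gripper":1}
    - {"linear":[0,0,-1.6],"angular":[0,0,0],"gripper":1}
    - {"linear":[0,0,-1.6],"angular":[0,0,0],"gripper":1}
  squeeze: 60

```text
t: 22.25
eef_pos: [0.4256, 0.0958, 0.0069]
tcp_rot: [179.9, 0.1, 82.9]
contact_force: [0.1, 0.2, -0.8]
grip_width: 0.317
```

```bash
python3 log.py
```

```text
22.25 [  7.9  23.  115.1  -0.2  41.8 -74.8] [0.4256 0.0958 0.0069] [1.7986e+02 9.0000e-02 8.2910e+01] [ 0.1  0.2 -0.8] [-0.05  0.01  0.03] 0.317
```

Now down until it touches, let go, and lift clear.

Request:
play_rows:
  moves:
    - {"linear":[0,0,-0.1],"angular":[0,0,0],"gripper":1}
    - {"linear":[0,0,-0.2],"angular":[0,0,0],"gripper":1}
    - {"linear":[0,0,-0.3],"angular":[0,0,0],"gripper":1}
    - {"linear":[0,0,-0.3],"angular":[0,0,0],"gripper":1}

```text
t: 22.65
eef_pos: [0.4259, 0.0958, 0.0043]
tcp_rot: [179.8, 0.1, 82.9]
contact_force: [-0.4, 0.1, 1.9]
grip_width: 0.315
```

Request:
play_rows:
  moves:
    - {"linear":[0,0,0],"angular":[0,0,0],"gripper":0.2}
    - {"linear":[0,0,0],"angular":[0,0,0],"gripper":0}
    - {"linear":[0,0,0.1],"angular":[0,0,0],"gripper":-0.2}
    - {"linear":[0,0,0.2],"angular":[0,0,0],"gripper":-0.4}
    - {"linear":[0,0,1],"angular":[0,0,0],"gripper":-0.4}
    - {"linear":[0,0,4],"angular":[0,0,0],"gripper":-0.6}
    - {"linear":[0,0,8],"angular":[0,0,0],"gripper":-1}
    - {"linear":[3,0,13],"angular":[0,0,0],"gripper":-1}
    - {"linear":[8,-1,16],"angular":[0,0,0],"gripper":-1}
    - {"linear":[12,-2,17],"angular":[0,0,0],"gripper":-1}
    - {"linear":[12,-2,17],"angular":[0,0,0],"gripper":-1}
    - {"linear":[12,-2,17],"angular":[0,0,0],"gripper":-1}

```text
t: 23.85
eef_pos: [0.5463, 0.0754, 0.1744]
tcp_rot: [179.8, 0.1, 82.9]
contact_force: [-0.7, -0.1, 0.2]
grip_width: 1.001
```

```bash
python3 log.py
python3 - <<'E'
from go import *
# cover sprung: notch front height from the side view of orange mark
t6=cv2.imread("pics/t6.png");s6=cv2.imread("pics/s6.png")
for n,im in(("top",t6),("side",s6)):
    H,S,V=cv2.split(cv2.cvtColor(im,cv2.COLOR_BGR2HSV)); m=(H>4)&(H<19)&(S>130)&(V>120)
    b=(290,185,325,215) if n=="top" else (255,220,290,250)
    mm=np.zeros_like(m);mm[b[1]:b[3],b[0]:b[2]]=m[b[1]:b[3],b[0]:b[2]]
    y,x=np.nonzero(mm);print(n,len(x),x.mean(),y.mean()); 
    if n=="top": ut=(x.mean(),y.mean())
    else: us=(x.mean(),y.mean())
print("orange",tri(ut,us).round(4), "was .6299 .0721 .1070")
yaw=np.radians(-7.1);d=np.array([np.cos(yaw),np.sin(yaw),0])
amp=np.array([.691,.0630,0]); cov=amp-.019*d
print("cover",cov, delta(cov+[0,0,.12],rot([180,0,82.9])))
a=grab("side","s7");b=grab("top","t7")
f=lambda c:cv2.resize(c[:,:,::-1],(400,300),interpolation=cv2.INTER_CUBIC)
cv2.imwrite("pics/c7.png",np.hstack([f(a[200:320,240:400]),f(b[210:330,220:380])]))
E
```

```text
23.85 [  4.1  20.3  90.9  -0.1  68.6 -78.7] [0.5463 0.0754 0.1744] [1.7982e+02 8.0000e-02 8.2870e+01] [-0.7 -0.1  0.2] [-0.03 -0.02 -0.05] 1.001
top 43 305.0 197.0
side 17 274.0 232.94117647058823
orange [0.6303 0.0699 0.1139] was .6299 .0721 .1070
cover [0.67214569 0.06534843 0.        ] (array([12.59, -1.01, -5.44]), array([0.1 , 0.17, 0.03]))
```

View pics/c7.png

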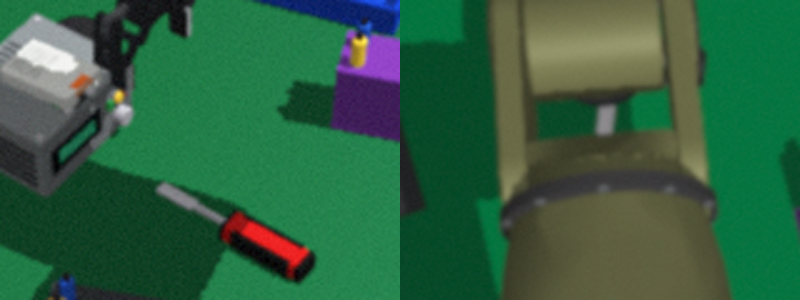

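The blade lies flat on the bench again: in the left crop the handle is at (265,245) and the tip at (160,187). Now the cover.

Request:
play_rows:
  moves:
    - {"linear":[4,-0.3,0],"angular":[0,0,0],"gripper":-1}
    - {"linear":[8,-0.6,0],"angular":[0.1,0.2,0],"gripper":-1}
    - {"linear":[12.6,-1,-2],"angular":[0.1,0.2,0],"gripper":-1}
    - {"linear":[12.6,-1,-5],"angular":[0.1,0.2,0],"gripper":-1}
    - {"linear":[12.6,-1,-7],"angular":[0.1,0.2,0],"gripper":-1}
    - {"linear":[12.6,-1,-8],"angular":[0.1,0.2,0],"gripper":-1}
    - {"linear":[12.6,-1,-8],"angular":[0.1,0.2,0],"gripper":-1}
    - {"linear":[12.6,-1,-8],"angular":[0.1,0.2,0],"gripper":-1}
  squeeze: 30

```text
t: 24.75
eef_pos: [0.6718, 0.0661, 0.0956]
tcp_rot: [180.0, -0.0, 82.9]
contact_force: [0.3, 0.8, -0.4]
grip_width: 0.997
```

```bash
python3 log.py
```

```text
24.75 [  2.5  40.2  71.7   0.   68.1 -80.4] [0.6718 0.0661 0.0956] [ 1.7996e+02 -1.0000e-02  8.2940e+01] [ 0.3  0.8 -0.4] [-0.01 -0.03  0.02] 0.997
```

Request:
play_rows:
  moves:
    - {"linear":[0,-0.05,-0.4],"angular":[0,0,0],"gripper":-1}
    - {"linear":[0,-0.05,-0.7],"angular":[0,0,0],"gripper":-0.8}
    - {"linear":[0,-0.05,-0.7],"angular":[0,0,0],"gripper":-0.6}
    - {"linear":[0,-0.05,-0.7],"angular":[0,0,0],"gripper":-0.4}
    - {"linear":[0,-0.05,-0.7],"angular":[0,0,0],"gripper":-0.2}
    - {"linear":[0,-0.05,-0.7],"angular":[0,0,0],"gripper":0.2}
    - {"linear":[0,-0.05,-0.7],"angular":[0,0,0],"gripper":0.2}
    - {"linear":[0,-0.05,-0.7],"angular":[0,0,0],"gripper":0.2}
  squeeze: 30

```text
t: 25.55
eef_pos: [0.6721, 0.0655, 0.0876]
tcp_rot: [180.0, -0.0, 82.9]
contact_force: [1.0, 3.6, 4.8]
grip_width: 0.649
```

```bash
python3 log.py
```

```text
25.55 [  2.5  40.8  71.9   0.   67.3 -80.5] [0.6721 0.0655 0.0876] [ 1.7999e+02 -2.0000e-02  8.2920e+01] [1.  3.6 4.8] [ 0.61 -0.2  -0.06] 0.649
```

Request:
play_rows:
  moves:
    - {"linear":[-0.2,0.02,0.1],"angular":[0,0,0],"gripper":0.2}
    - {"linear":[-0.4,0.05,0.2],"angular":[0,0,0],"gripper":0.2}
    - {"linear":[-0.6,0.07,0.25],"angular":[0,0,0],"gripper":0.2}
    - {"linear":[-0.8,0.1,0.3],"angular":[0,0,0],"gripper":0.2}
    - {"linear":[-0.8,0.1,0.3],"angular":[0,0,0],"gripper":0.2}

```text
t: 26.05
eef_pos: [0.6633, 0.0661, 0.0898]
tcp_rot: [-179.9, 0.0, 82.9]
contact_force: [-0.3, 0.0, 0.1]
grip_width: 0.647
```

```bash
python3 log.py
```

```text
26.05 [  2.6  39.6  73.5  -0.   67.  -80.4] [0.6633 0.0661 0.0898] [-1.799e+02  3.000e-02  8.292e+01] [-0.3  0.   0.1] [ 0.03 -0.04  0.03] 0.647
```

Request:
play_rows:
  moves:
    - {"linear":[0,0,0.7],"angular":[0,0,0],"gripper":0.2}
    - {"linear":[0,0,1.8],"angular":[0,0,0],"gripper":0.2}
    - {"linear":[0,0,3.5],"angular":[0,0,0],"gripper":0.2}
    - {"linear":[0,0,6],"angular":[0,0,0],"gripper":0.2}
    - {"linear":[0,0,8],"angular":[0,0,0],"gripper":0.2}
    - {"linear":[0,0,10],"angular":[0,0,0],"gripper":0.2}
    - {"linear":[0,0,10],"angular":[0,0,0],"gripper":0.2}

```text
t: 26.75
eef_pos: [0.6649, 0.0663, 0.1943]
tcp_rot: [179.7, -0.0, 82.9]
contact_force: [-0.4, -0.3, -0.4]
grip_width: 0.649
```

```bash
python3 log.py
python3 - <<'E'
from go import *
Q=np.array([onz("top",p,.04)[:2] for p in[(437,210),(503,199),(517,284),(451,292)]]);c=Q.mean(0)
ax=(Q[0]+Q[1]-Q[2]-Q[3])/2;ay=(Q[0]+Q[3]-Q[1]-Q[2])/2
yx=np.degrees(np.arctan2(ax[1],ax[0]));yy=np.degrees(np.arctan2(ay[1],ay[0]))-90
print("tray",c,np.hypot(*ax),np.hypot(*ay),yx,yy); y=np.radians((yx+yy)/2)
u=np.array([np.cos(y),np.sin(y)]); 
for p in[(457,223),(489,217)]: # bearings
    b=onz("top",p,.025)[:2]-c; print("bearing in tray",b@u,b@[-u[1],u[0]])
a=grab("side","s8"); s=robot.state();v=proj("side",s["eef_pos"]).astype(int);print(v)
f=lambda c,w,h:cv2.resize(c[:,:,::-1],(w,h),interpolation=cv2.INTER_CUBIC)
cv2.imwrite("pics/c8.png",np.hstack([f(a[v[1]-50:v[1]+50,v[0]-65:v[0]+65],520,400)]))
E
```

```text
26.75 [  2.6  34.   68.2  -0.   77.6 -80.4] [0.6649 0.0663 0.1943] [ 1.7971e+02 -5.0000e-02  8.2920e+01] [-0.4 -0.3 -0.4] [0.01 0.   0.03] 0.649
tray [ 0.52357889 -0.31395979] 0.19142842064910337 0.1515257980759131 6.900860002451698 6.784949731147918
bearing in tray 0.05911991034129007 0.03174800665624037
bearing in tray 0.06225178459155109 -0.043528994893759894
[260 205]
```

View pics/c8.png

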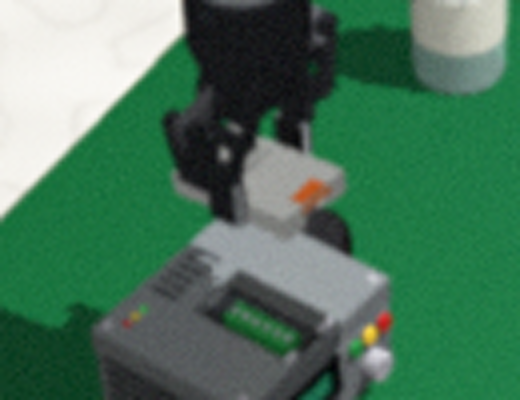

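The cover is held level, and the green terminals are exposed in the open compartment at (260,325). Carrying it over the tray.

Request:
play_rows:
  moves:
    - {"linear":[-1,-1,0],"angular":[0,0,0],"gripper":0.2}
    - {"linear":[-2.5,-3,0],"angular":[0,0,0],"gripper":0.2}
    - {"linear":[-4,-5.5,0],"angular":[0,0,1],"gripper":0.2}
    - {"linear":[-6,-8,0],"angular":[0,0,2],"gripper":0.2}
    - {"linear":[-8,-10.5,0],"angular":[0,0,3],"gripper":0.2}
    - {"linear":[-10,-13,0],"angular":[0,0,4],"gripper":0.2}
    - {"linear":[-12,-16,0],"angular":[0,0,5],"gripper":0.2}
    - {"linear":[-14,-19,0],"angular":[0,0,6],"gripper":0.2}
    - {"linear":[-15,-22,0],"angular":[0,0,7],"gripper":0.2}
    - {"linear":[-16,-25,0],"angular":[0,0,8],"gripper":0.2}
    - {"linear":[-17,-28,0],"angular":[0,0,9],"gripper":0.2}
    - {"linear":[-17.3,-31,0],"angular":[0,0,10],"gripper":0.2}
    - {"linear":[-17.3,-34,0],"angular":[0,0,10],"gripper":0.2}
    - {"linear":[-17.3,-36.5,-1],"angular":[0,0,10],"gripper":0.2}
    - {"linear":[-17.3,-38.4,-3],"angular":[0,0,10],"gripper":0.2}
    - {"linear":[-17.3,-38.4,-5],"angular":[0,0,10],"gripper":0.2}
    - {"linear":[-17.3,-38.4,-7],"angular":[0,0,10],"gripper":0.2}
    - {"linear":[-17.3,-38.4,-9],"angular":[0,0,10],"gripper":0.2}
    - {"linear":[-17.3,-38.4,-9],"angular":[0,0,10],"gripper":0.2}

```text
t: 28.7
eef_pos: [0.4893, -0.3167, 0.0968]
tcp_rot: [-179.7, -0.2, 92.9]
contact_force: [-0.2, 0.5, -0.7]
grip_width: 0.65
```

```bash
python3 log.py
python3 - <<'E'
from go import *
a=grab("side","s9");b=grab("top","t9"); s=robot.state();v=proj("side",s["eef_pos"]).astype(int);w=proj("top",[.52,-.31,.05]).astype(int);print(v,w)
f=lambda c,w,h:cv2.resize(c[:,:,::-1],(w,h),interpolation=cv2.INTER_CUBIC)
cv2.imwrite("pics/c9.png",np.hstack([f(a[v[1]-40:v[1]+50,v[0]-60:v[0]+60],400,300),f(b[w[1]-60:w[1]+60,w[0]-80:w[0]+80],400,300)]))
E
```

```text
28.7 [ -36.5   29.5   88.9   -0.    62.  -129.4] [ 0.4893 -0.3167  0.0968] [-179.7    -0.2    92.91] [-0.2  0.5 -0.7] [-0.03 -0.    0.02] 0.65
[384 167] [476 247]
```

View pics/c9.png

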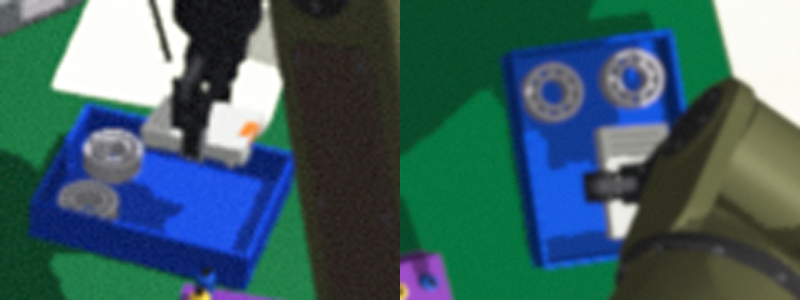

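Request:
play_rows:
  moves:
    - {"linear":[0,0,-2],"angular":[0,-1,0],"gripper":0.2}
    - {"linear":[0,0,-4],"angular":[0,-2,0],"gripper":0.2}
    - {"linear":[0,0,-6],"angular":[0,-2.5,0],"gripper":0.2}
    - {"linear":[0,0,-7.2],"angular":[0,-2.5,0],"gripper":0.2}
    - {"linear":[0,0,-7.8],"angular":[0,-2.5,0],"gripper":0.2}
    - {"linear":[0,0,-8.1],"angular":[0,-2.5,0],"gripper":0.2}
    - {"linear":[0,0,-8.1],"angular":[0,-2.5,0],"gripper":0.2}

```text
t: 29.5
eef_pos: [0.4911, -0.3179, 0.0197]
tcp_rot: [177.5, 0.2, 92.9]
contact_force: [-0.0, -1.1, -0.3]
grip_width: 0.648
```

```bash
python3 log.py
```

```text
29.5 [ -37.1   35.1   92.2    1.9   50.7 -131.2] [ 0.4911 -0.3179  0.0197] [1.7752e+02 1.6000e-01 9.2920e+01] [-0.  -1.1 -0.3] [ 0.03  0.01 -0.03] 0.648
```

Request:
play_rows:
  moves:
    - {"linear":[0,0,-0.2],"angular":[0,0,0],"gripper":0.2}
    - {"linear":[0,0,-0.4],"angular":[0,0,0],"gripper":0.2}
    - {"linear":[0,0,-0.6],"angular":[0,0,0],"gripper":0.2}
    - {"linear":[0,0,-0.7],"angular":[0,0,0],"gripper":0.2}
    - {"linear":[0,0,-0.7],"angular":[0,0,0],"gripper":0.2}

```text
t: 30.0
eef_pos: [0.4907, -0.3177, 0.012]
tcp_rot: [177.6, 0.1, 92.9]
contact_force: [0.2, -1.1, -0.5]
grip_width: 0.649
```

```bash
python3 log.py
```

```text
30.0 [ -37.1   35.8   92.4    1.9   49.9 -131.3] [ 0.4907 -0.3177  0.012 ] [1.7756e+02 1.3000e-01 9.2910e+01] [ 0.2 -1.1 -0.5] [ 0.03 -0.03  0.02] 0.649
```

Request:
play_rows:
  moves:
    - {"linear":[0,0,-0.1],"angular":[0,0,0],"gripper":0.2}
    - {"linear":[0,0,-0.2],"angular":[0,0,0],"gripper":0.2}
    - {"linear":[0,0,-0.2],"angular":[0,0,0],"gripper":0.2}

```text
t: 30.3
eef_pos: [0.4907, -0.3177, 0.01]
tcp_rot: [177.6, 0.1, 92.9]
contact_force: [-0.2, -0.4, -0.7]
grip_width: 0.651
```

```bash
python3 log.py
```

```text
30.3 [ -37.1   36.    92.4    1.9   49.7 -131.3] [ 0.4907 -0.3177  0.01  ] [1.7755e+02 1.3000e-01 9.2910e+01] [-0.2 -0.4 -0.7] [ 0.01 -0.01  0.04] 0.651
```

Request:
play_rows:
  moves:
    - {"linear":[0,0,-0.1],"angular":[0,0,0],"gripper":0.2}
    - {"linear":[0,0,-0.2],"angular":[0,0,0],"gripper":0.2}
    - {"linear":[0,0,-0.2],"angular":[0,0,0],"gripper":0.2}

```text
t: 30.6
eef_pos: [0.4911, -0.318, 0.0089]
tcp_rot: [177.5, 0.2, 92.9]
contact_force: [-3.2, 1.0, 6.9]
grip_width: 0.65
```

```bash
python3 log.py
```

```text
30.6 [ -37.1   36.1   92.4    1.9   49.5 -131.3] [ 0.4911 -0.318   0.0089] [177.49   0.18  92.91] [-3.2  1.   6.9] [0.22 0.14 0.07] 0.65
```

Request:
play_rows:
  moves:
    - {"linear":[0,0,0],"angular":[0,0,0],"gripper":-0.35}
    - {"linear":[0,0,0],"angular":[0,0,0],"gripper":-0.5}
    - {"linear":[0,0,0],"angular":[0,0,0],"gripper":-0.65}
    - {"linear":[0,0,0],"angular":[0,0,0],"gripper":-0.65}
    - {"linear":[0,0,0.5],"angular":[0,0,0],"gripper":-0.65}
    - {"linear":[0,0,1.5],"angular":[0,0,0],"gripper":-0.65}
    - {"linear":[0,0,3.5],"angular":[0,0,0],"gripper":-0.65}
    - {"linear":[0,0,7],"angular":[0,0,0],"gripper":-0.65}
    - {"linear":[0,0,11],"angular":[0,0,0],"gripper":-0.65}
    - {"linear":[-5,1,16],"angular":[0,0,0],"gripper":-0.65}
    - {"linear":[-10,3,20],"angular":[0,0,0],"gripper":-0.65}
    - {"linear":[-15,8,24],"angular":[0,0,0],"gripper":-0.65}
    - {"linear":[-15,12,26],"angular":[0,0,0],"gripper":-0.65}
    - {"linear":[-15,16,26],"angular":[0,0,0],"gripper":-0.65}
    - {"linear":[-15,16,26],"angular":[0,0,0],"gripper":-0.65}
    - {"linear":[-15,16,26],"angular":[0,0,0],"gripper":-0.65}

```text
t: 32.2
eef_pos: [0.3402, -0.1554, 0.2709]
tcp_rot: [177.3, 0.3, 93.0]
contact_force: [0.8, -0.3, 0.5]
grip_width: 0.824
```

```bash
python3 log.py
python3 - <<'E'
from h import *
b=grab("top","t10");a=grab("side","s10")
f=lambda c,w,h:cv2.resize(c[:,:,::-1],(w,h),interpolation=cv2.INTER_CUBIC)
cv2.imwrite("pics/c10.png",np.vstack([f(b[100:400,80:560],800,360)[:,:800],np.hstack([f(a[140:230,320:440],320,240),f(a[200:350,160:400],480,240)])]))
E
```

```text
32.2 [ -31.    -9.6  110.4    1.3   76.8 -124.3] [ 0.3402 -0.1554  0.2709] [177.29   0.28  93.04] [ 0.8 -0.3  0.5] [-0.03 -0.01 -0.01] 0.824
```

View pics/c10.png

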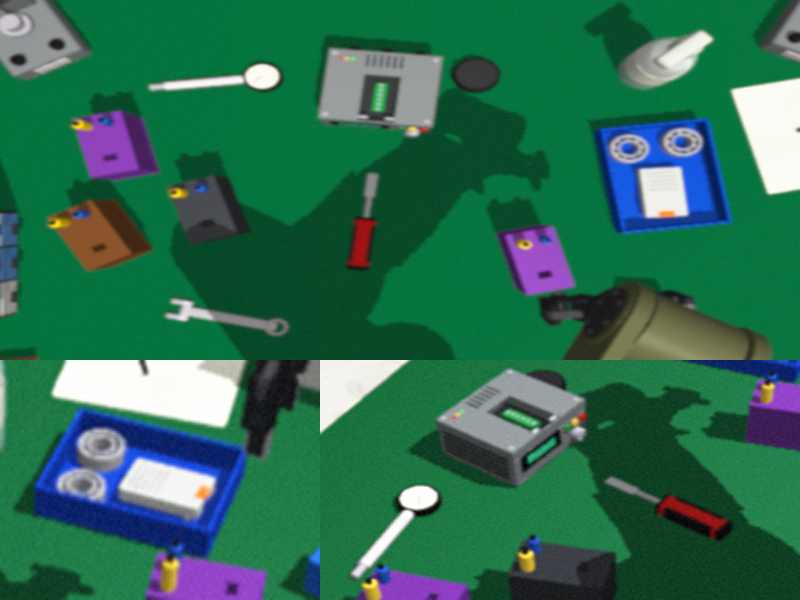

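The cover stands right way up in the tray at (662,192), clear of both bearings. The blade lies flat at (365,220), the terminals are open, and the bystanders haven't moved. The arm is clear, so I'm handing in.

```bash
python3 -c "
from bench import robot
print(robot.close_job())"
```

```text
the job is handed in; nothing more can be done
None
```

The job is done and handed in at about 32 s of the 72 s allowed. `close_job()` reports no verdict.

- **Blade out of the stand:** I gripped the red-handled blade across its handle with the tool horizontal. I drew it straight up, laid it flat on the open bench and let go.
- **Prying:** I took the blade again across the handle, put it about 34 mm into the notch and tipped the handle down in steps. By about 18° the force had fallen to zero and the front of the cover stayed up. I then laid the blade flat on the bench again.
- **Cover:** I drew it about 8 mm forward, lifted it and set it in the blue tray. The fingers opened only after light floor contact of about 7 N.

**Last checks:** The final pictures show the green terminals exposed, the cover right way up in the tray clear of both bearings, and the blade lying flat. The bystanders look unmoved and the arm is clear of everything. The largest wrist force I read was about 18 N.

**Disagreements:**
- My measured tray length was 191 mm against the stated 200 mm, so I left extra room around the cover.
- The two estimates of the notch's sideways position differed by about 2 mm, and I aimed between them.
- The cover stands on its catches and tongues, so it probably sits about 2° nose-up by their stated lengths.

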